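Square bottle from the tilted carton to the balance

TASK

The open divided carton leaning on its tilt stand holds white bottles with blue caps: one of them is square with a small cap, the others are round with wide caps. Lift the square bottle out past the dividers and stand it upright in the middle of the balance's round weighing pan, setting it down softly and letting go of it. Do not crush the carton, and leave the round bottles in their cells and the other things on the bench where they are.

Things in the scene. Friction and masses are not known exactly. Their poses are not given: they have to be found in the camera images.
- square_bottle_center (a point): the square bottle to fetch, 143 mm tall, 0.2 to 0.4 kg: opaque white body 68 x 68 mm up to 92 mm above its base, cone shoulder up to 106 mm, neck 33 mm across, blue cap on top. It stands in one of the three far-row cells of the carton, leaning with it, cap top 7 mm below the carton's rim. Point: its centre, 71.5 mm above its base; z along its axis, towards the cap
- square_bottle_cap (a point): middle of the square bottle's cap, on its axis, 129 mm above its base (57.5 mm from its centre); axes as the bottle's. The cap is round, ribbed, 38 mm across, from 112 to 143 mm above the base, and shut tight: the bottle can be lifted by it
- carton: open divided carton on its tilt stand, both fixed, leaning 30 degrees, mouth up and towards the robot's side. Outside 188 (x) x 292 (y) x 154 mm (z), board 4 mm. Two rows of three cells, centres at x = -46 (near), +46 mm (far), y = -96, 0, +96 mm. Origin: centre of its underside, 81 mm above the bench; x from near to far row (rising), y across, z along the cells out of the mouth
- carton_mouth (a point): centre of the carton's mouth at rim level; axes as the carton's. Each cell is clear 88 (x) by 92 mm (y), 150 mm deep; the dividers end 6 mm below the rim. Flaps are folded down outside, standing out 20 mm. Bottles slump to their cell's near wall. Near row: round bottles in the outer cells, the middle one empty; far row: the square bottle and two round ones in any order
- balance: top-loading laboratory balance, 300 (x) x 200 (y) mm, fixed; origin under its centre on the bench, z up. The display and keys, at most 70 mm high, are at its front (-x) and the round steel pan at the rear. It and the carton stand side by side, either one on the left
- pan_center (a point): centre of the pan's flat top: a rigid steel disc 160 mm across, 76 mm above the bench, 45 mm behind (+x) the balance's centre; axes as the balance's
- round_a_center (a point): round wide-mouthed white bottle, body 72 mm across, 132 mm tall, blue cap 58 mm across; a bystander packed in its own cell of the carton. Point: its centre, half-way up; z along its own axis, cap end positive
- round_b_center (a point): round wide-mouthed white bottle, body 72 mm across, 132 mm tall, blue cap 58 mm across; a bystander packed in its own cell of the carton. Point: its centre, half-way up; z along its own axis, cap end positive
- round_c_center (a point): round wide-mouthed white bottle, body 72 mm across, 132 mm tall, blue cap 58 mm across; a bystander packed in its own cell of the carton. Point: its centre, half-way up; z along its own axis, cap end positive
- round_d_center (a point): round wide-mouthed white bottle, body 72 mm across, 132 mm tall, blue cap 58 mm across; a bystander packed in its own cell of the carton. Point: its centre, half-way up; z along its own axis, cap end positive
- reagent_bottle: amber bottle with blue cap on the bench's left side, 86 mm across, 178 mm tall; a bystander. Origin: centre of its base
- beaker: white open cup on the bench's right side, 72 mm across, 95 mm tall; a bystander. Origin: centre of its base
- tub_lid: flat white lid lying at the back between carton and balance, 100 mm across, 13 mm tall; a bystander. Origin: centre of its underside
- forceps_center (a point): steel forceps 135 mm long, 18 mm wide, lying in front between carton and balance; a bystander. Point: the middle of their length, 4 mm above the bench
Things that resemble listed ones, but are neither listed nor needed, are in the scene too. What is shaped like the part that bears square_bottle_center but pink, purple or yellow is not meant.

How it is judged:
By the outcome, as a careful person would: the job done as asked, in the order asked, and still so for the second after the job is handed in, with the robot touching nothing.
It also fails if it takes over 43 s, if anything falls off the work surface, if the arm or the gripper's body presses on something with over 40 N, if the wrist force passes 120 N, or if a joint passes its speed limit or range.

ROBOT

A 7-joint arm with a two-finger parallel gripper is mounted at the origin on the work surface. World frame = base frame: x ahead of the robot, y to its left, z up, the work surface at z = 0. Lengths are in mm, angles in rad, forces in N, time in s.
With the tool pointing down it reaches from about 400 to 875 mm from the base axis. Payload 4.4 kg.
Tool frame: the origin (TCP) lies midway between the tips of the shut fingers; the grasp point (between the pads) lies 19 mm behind it; x points along the fingers, y is the direction in which the jaws open and shut, and the axes are right-handed (so a half turn about x gives the same grasp; the last joint's range is limited). The gripper opens to 85 mm and grips with 20 to 120 N. Pads are 22 mm wide; open, the fingers measure 114 mm over their backs; the gripper's body (76 mm by 85 mm) begins 54 mm behind the grasp point. The pads swing forward as they close: fully open they stand 13 mm farther back than shut.
Start: joints at [1.045, 0.628, 0.038, 1.517, -0.027, 0.996, -0.02], TCP at [288.478, -582.493, 231.313] pointing down, gripper open.
Joint ranges: [-3.06, 3.06], [-0.37, 2.12], [-1.25, 1.32], [0.18, 2.47], [-1.1, 4.24], [0.23, 1.98], [-2.94, 2.94]. Speed limits (rad/s): [2.57, 2.57, 3.14, 3.14, 3.14, 3.14, 3.14].

INTERFACE

Orientations are given as [roll, pitch, yaw] about the fixed x, y, z axes, in that order (R = Rz(yaw) Ry(pitch) Rx(roll)).
In Python, from cell import ctrl gives the robot as it stands.
- The arm moves only by the tool arm_command, never from a script. Its argument "series" is a list of rows, each a list of 7 numbers: the opening, from 0 (shut) to 1 (fully open), then the shift along the world's x, y, z in cm, then the turn, a rotation vector about the world's x, y, z in degrees. In form: [[claw, x, y, z, rx, ry, rz], ...]. A call has 1 to 20 rows; each row shifts and turns the commanded pose from where the row before left it; what a row does not reach is not made up. A row lasts 1/12 s, in which the tool goes at most 41.7 mm and 7.16 degrees, less where a joint would pass 70% of its speed; a pose out of reach is approached as far as the arm can. A call with a gripper value outside its range is refused whole. The fingers move at their own pace and stop on an object; the grip force is fixed at half the most. Time passes only in rows, so rows that do not move let the fingers close. It gives the time, the measured TCP pose, the force and the opening at its end, in the units of the state.
- ctrl.read_state(): the state, without advancing time (a new reading comes with each control period).
- ctrl.get_image(name): name is "scene" or "side" or "wrist"; returns the picture (384x512x3 uint8, blue, green, red); there is no depth.
- ctrl.calibration(name): a dict with "fovy" (degrees; the focal length in pixels is half the picture's height over the tangent of half this angle, whatever the lens; pixels are square), "cx", "cy" (the principal point, pixels), "k1" (the pictures are not rectified: a ray, as slopes to the right and down, at radius r is drawn at 1 + k1 r^2 times it, then the intrinsics apply), "cam_to_world" (4x4, takes a point from camera to world coordinates); the wrist camera has in their place "T_tool_cam" (4x4, takes a point from camera to tool coordinates, whose origin is the TCP and whose axes are the tool frame's). Camera axes: x right, y up, looking along -z (the intrinsics and any distortion apply to the point x, -y, -z); pixel columns grow to the right and rows downward; lengths in mm; the calibration is good to about 2 mm. A picture is of the moment at which its call begins: read the wrist's pose just before it. calibration takes no time and is no camera call.
- ctrl.finish_job(): hands the job in, once; it reports no verdict.
Trained networks look in the newest picture that a camera, given by its name, has taken for a name from the list of things; names that differ only in an ending like _2 or _b are one class to them, and where a whole thing is asked for, a point or a joint stands for the part that bears it (a point fixed in the world has none). Each returns a list of dicts, best first, with "conf" (0 to 1); they miss things now and then, are a little off and sometimes report something else, mostly with a low value. They report only what shows in the picture. A call takes as long as a camera call. They do not tell look-alikes from the thing itself.
- ctrl.spot_in(label, camera): "centre" ([x, y, z] in mm, in world coordinates, good to about 4 mm: the middle of the surface that is visible of it).
The state is a dict: "clock": time; "qpos": joint angles; "qd": joint speeds; "tau": joint torques, N m; "eef_pos": TCP position; "tool_rot": TCP orientation; "force": force on the tool from outside, world axes, zero at the start; "torque": the same for the moment, N m; "width": finger opening in mm.
Only numpy, scipy, OpenCV 4.12 (cv2) and the standard library are available. Lean on these libraries where they do the work, as an engineer would, in place of code of your own. Each camera call takes 0.05 s, during which the arm holds its last target.

## Working session

There is one attempt and no reset: what is moved stays moved. The work goes in short steps, Python scripts to look and compute and a tool call to move; the robot and the scene stay as the last step left them, time stands still between calls to the robot, and variables do not carry over. Pictures are saved under pics/ and viewed, and the job is handed in when it is done.

Besides the shell and the picture viewer there is one more tool, called after "Emit:" by a JSON object that holds its "api" and its "payload". arm_command: Moves the arm, as the interface text tells. Its arguments: {"type":"object","properties":{"series":{"type":"array"}},"required":["series"]}

```bash
ls; mkdir -p pics; python3 - <<'E'
from cell import ctrl
import cv2,numpy as np
s=ctrl.read_state()
for k in s: print(k,s[k])
for n in ["scene","side","wrist"]:
    im=ctrl.get_image(n); cv2.imwrite(f"pics/{n}0.png",im)
    print(n,ctrl.calibration(n))
E
```

```text
pics
clock 0.0
qpos [ 1.04518696  0.62934607  0.03842669  1.51834745 -0.02697383  0.99629862
 -0.02003116]
qd [-0.00040449 -0.00088985  0.00069131  0.00178342  0.00010649 -0.00103368
  0.000996  ]
tau [ 2.78191383e-04 -5.63402438e+01  1.22639392e+00 -1.93441647e+01
  1.10561712e-02  1.05474971e-02  2.59544493e-05]
eef_pos [ 288.21026334 -581.92520221  230.395422  ]
tool_rot [-1.55088612  1.56891446  2.0505118 ]
force [-0.08362398  0.76164297  0.53170167]
torque [-0.02109053 -0.00131481 -0.01443579]
width 85.41774005599613
scene {'fovy': 54.26114502496389, 'cx': 261.171543067234, 'cy': 190.10857297561049, 'k1': 0.011046191063517627, 'cam_to_world': array([[ 5.36025803e-01, -5.31725557e-01,  6.55701357e-01,
         1.51867315e+03],
       [ 8.44180097e-01,  3.32067139e-01, -4.20822264e-01,
        -6.62083368e+02],
       [ 6.02507890e-03,  7.79101628e-01,  6.26868688e-01,
         1.10553066e+03],
       [ 0.00000000e+00,  0.00000000e+00,  0.00000000e+00,
         1.00000000e+00]])}
side {'fovy': 44.506794008766676, 'cx': 259.23245719633945, 'cy': 196.98247667954186, 'k1': -0.08246309657713793, 'cam_to_world': array([[ 5.71051815e-01,  5.69091231e-01, -5.91637554e-01,
        -3.97955863e+02],
       [-8.20788474e-01,  3.83212095e-01, -4.23621022e-01,
        -7.11589791e+02],
       [-1.43563422e-02,  7.27518839e-01,  6.85937485e-01,
         1.19314327e+03],
       [ 0.00000000e+00,  0.00000000e+00,  0.00000000e+00,
         1.00000000e+00]])}
wrist {'fovy': 58.51554923925783, 'cx': 257.62820179536766, 'cy': 190.63738933833423, 'k1': -0.018417577224911028, 'T_tool_cam': array([[ 2.92092522e-04,  2.90396689e-01, -9.56906306e-01,
        -1.42484322e+02],
       [ 9.99999756e-01,  5.21660259e-04,  4.63557258e-04,
         2.84233623e-01],
       [ 6.33795484e-04, -9.56906208e-01, -2.90396466e-01,
        -7.31641763e+01],
       [ 0.00000000e+00,  0.00000000e+00,  0.00000000e+00,
         1.00000000e+00]])}
```

View pics/scene0.png

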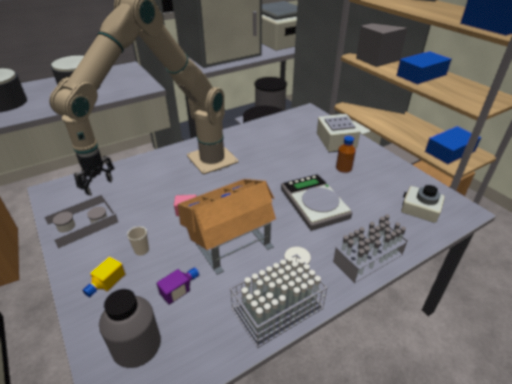

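View pics/side0.png

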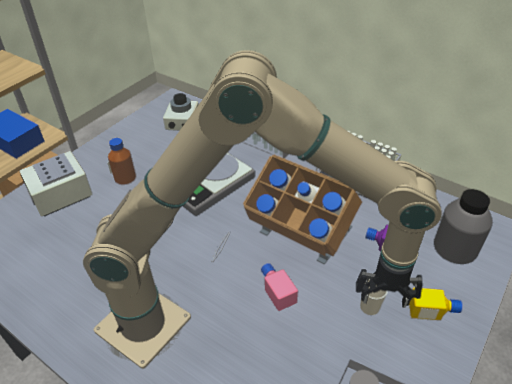

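View pics/wrist0.png

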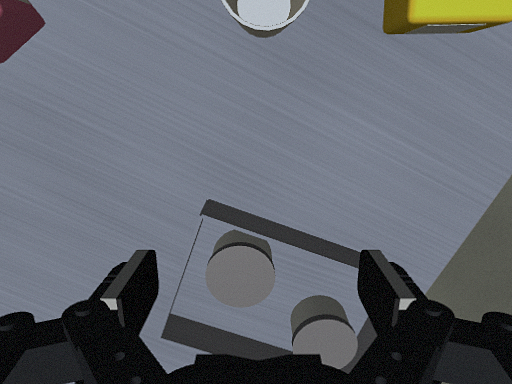

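```bash
cat > h.py <<'E'
import numpy as np,cv2
from cell import ctrl
from scipy.spatial.transform import Rotation as R
def K(c,h=384):
    f=h/2/np.tan(np.radians(c["fovy"])/2); return f
def T(name,s=None):
    c=ctrl.calibration(name)
    if name!="wrist": return np.array(c["cam_to_world"])
    M=np.eye(4); M[:3,:3]=R.from_euler("xyz",s["tool_rot"]).as_matrix(); M[:3,3]=s["eef_pos"]
    return M@c["T_tool_cam"]
def proj(name,P,s=None):
    c=ctrl.calibration(name); M=np.linalg.inv(T(name,s)); P=np.atleast_2d(P)
    q=P@M[:3,:3].T+M[:3,3]
    u=q[:,0]/-q[:,2]; v=-q[:,1]/-q[:,2]; r=u*u+v*v; k=1+c["k1"]*r; f=K(c)
    return np.c_[c["cx"]+f*u*k,c["cy"]+f*v*k]
def ray(name,px,s=None):
    c=ctrl.calibration(name); M=T(name,s); f=K(c)
    a=(np.array(px,float)-[c["cx"],c["cy"]])/f; b=a.copy()
    for _ in range(20): b=a/(1+c["k1"]*(b@b))
    d=M[:3,:3]@np.array([b[0],-b[1],-1]); return M[:3,3],d/np.linalg.norm(d)
def atz(name,px,z,s=None):
    o,d=ray(name,px,s); return o+d*(z-o[2])/d[2]
E
python3 - <<'E'
from h import *
for cam in ["side","scene"]:
  for l in ["carton","square_bottle_center","square_bottle_cap","balance","pan_center","round_a_center","tub_lid","reagent_bottle","beaker","forceps_center"]:
    try:
      for d in ctrl.spot_in(l,cam)[:5]: print(cam,l,round(d["conf"],2),np.round(d["centre"]),np.round(proj(cam,d["centre"])[0]))
    except Exception as e: print(cam,l,e)
im=cv2.imread("pics/side0.png")[130:280,160:390]
cv2.imwrite("pics/side0c.png",cv2.resize(im,None,fx=3.4,fy=3.4,interpolation=cv2.INTER_CUBIC))
im=cv2.imread("pics/scene0.png")[160:280,160:360]
cv2.imwrite("pics/scene0c.png",cv2.resize(im,None,fx=4,fy=4,interpolation=cv2.INTER_CUBIC))
E
```

```text
side carton 0.73 [ 532. -203.  168.] [300. 204.]
side square_bottle_center 0.84 [ 660. -432.   53.] [379. 234.]
side square_bottle_center 0.78 [ 495. -678.   57.] [433. 304.]
side square_bottle_center 0.67 [ 557. -209.  197.] [307. 193.]
side square_bottle_center 0.26 [412. 505. 101.] [120. 162.]
side square_bottle_cap 0.7 [ 488. -674.   58.] [431. 304.]
side square_bottle_cap 0.63 [ 555. -207.  201.] [306. 192.]
side square_bottle_cap 0.63 [ 300. -280.   65.] [280. 285.]
side square_bottle_cap 0.5 [ 659. -434.   46.] [379. 235.]
side square_bottle_cap 0.38 [ 556. -114.  212.] [281. 179.]
side balance 0.77 [567. 144.  61.] [222. 182.]
side pan_center 0.8 [565. 147.  64.] [221. 182.]
side round_a_center 0.65 [ 560. -304.  214.] [334. 200.]
side reagent_bottle 0.76 [413. 504.  99.] [121. 162.]
side beaker 0.68 [ 406. -529.   42.] [372. 304.]
side beaker 0.42 [ 558. -206.  201.] [306. 192.]
side forceps_center 0.57 [362.  -5.   5.] [220. 245.]
scene carton 0.89 [ 633. -234.  174.] [228. 221.]
scene square_bottle_center 0.86 [ 530. -669.   55.] [105. 275.]
scene square_bottle_center 0.77 [ 699. -483.   62.] [174. 284.]
scene square_bottle_center 0.62 [ 303. -299.   72.] [179. 199.]
scene square_bottle_cap 0.93 [ 531. -669.   56.] [105. 275.]
scene square_bottle_cap 0.76 [ 696. -480.   60.] [175. 284.]
scene square_bottle_cap 0.61 [627. 189.  60.] [316. 204.]
scene square_bottle_cap 0.56 [ 299. -299.   71.] [178. 199.]
scene balance 0.87 [627. 186.  58.] [315. 204.]
scene pan_center 0.89 [624. 187.  62.] [315. 203.]
scene tub_lid 0.61 [782. -16.  13.] [299. 254.]
scene tub_lid 0.59 [ 443. -524.   65.] [138. 241.]
scene reagent_bottle 0.75 [ 633. -233.  175.] [228. 221.]
scene reagent_bottle 0.66 [452. 508.  94.] [345. 156.]
scene beaker 0.83 [ 440. -523.   65.] [138. 241.]
scene beaker 0.65 [ 634. -232.  175.] [229. 221.]
```

View pics/side0c.png

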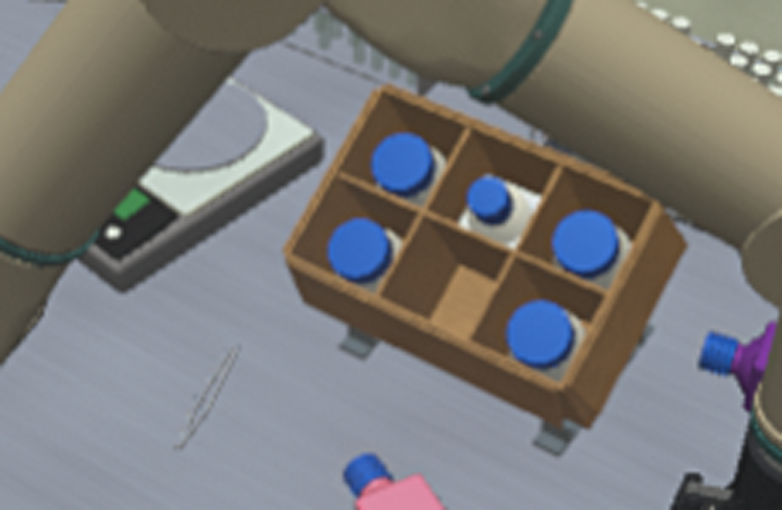

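View pics/scene0c.png

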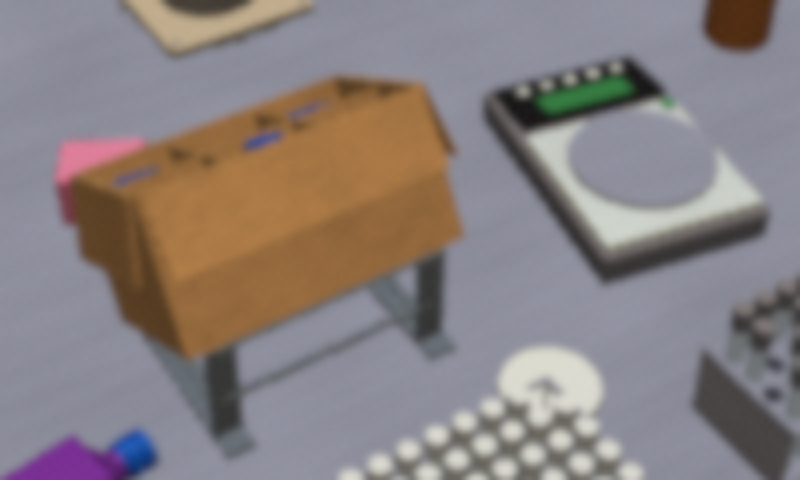

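```bash
cat >> h.py <<'E'
def Tc(p):
    M=np.eye(4); M[:3,:3]=R.from_euler("z",p[2]).as_matrix()@R.from_euler("y",-30,degrees=True).as_matrix()
    M[:3,3]=[p[0],p[1],81 if len(p)<4 else p[3]]; return M
def X(M,P): return np.atleast_2d(P)@M[:3,:3].T+M[:3,3]
E
python3 - <<'E'
from h import *
from scipy.optimize import least_squares
c=np.array([[380,90],[287,255],[567,388],[657,203]])/3.4+[160,130]
L=np.array([[94,146,154],[-94,146,154],[-94,-146,154],[94,-146,154]])
for n in (3,4):
    f=lambda p:(proj("side",X(Tc(p),L))-c).ravel()
    r=least_squares(f,[600,-200,0,81][:n],x_scale=[10,10,.05,10][:n]); print(r.x,np.round(r.fun,1))
p=least_squares(f:=lambda p:(proj("side",X(Tc(p),L))-c).ravel(),[600,-200,0],x_scale=[10,10,.05]).x
M=Tc(p)
print("cap ct", X(M,[[46-10,0,147]]),proj("side",X(M,[[36,0,147]])))
# cap from pixel: intersect with carton plane z=147 
o,d=ray("side",np.array([490,199])/3.4+[160,130])
Mi=np.linalg.inv(M); o2=X(Mi,o)[0]; d2=Mi[:3,:3]@d; print("captop in carton",o2+d2*(147-o2[2])/d2[2])
for px in [(403,163),(360,249),(586,242),(541,333)]:
  o,d=ray("side",np.array(px)/3.4+[160,130]); o2=X(Mi,o)[0]; d2=Mi[:3,:3]@d; print("round cap",o2+d2*(136-o2[2])/d2[2])
im=cv2.imread("pics/side0.png"); im=cv2.resize(im[130:280,160:390],None,fx=3.4,fy=3.4,interpolation=cv2.INTER_CUBIC)
q=np.vstack([L,L*[1,1,0],[[46,y,148] for y in(-96,0,96)]])
for a in proj("side",X(M,q)): cv2.circle(im,tuple(int(v) for v in (a-[160,130])*3.4),3,(0,255,0),-1)
cv2.imwrite("pics/o1.png",im)
im=cv2.imread("pics/scene0.png"); im=cv2.resize(im[160:280,160:360],None,fx=4,fy=4,interpolation=cv2.INTER_CUBIC)
for a in proj("scene",X(M,q)): cv2.circle(im,tuple(int(v) for v in (a-[160,160])*4),3,(0,255,0),-1)
# pan
for px in [(643,160)]:
  print("pan",atz("scene",np.array(px)/4+160,76))
pc=atz("scene",np.array((643,160))/4+160,76)
t=np.linspace(0,2*np.pi,60); 
for a in proj("scene",pc+80*np.c_[np.cos(t),np.sin(t),0*t]): cv2.circle(im,tuple(int(v) for v in (a-[160,160])*4),2,(0,0,255),-1)
cv2.imwrite("pics/o2.png",im)
E
```

```text
[ 5.85898927e+02 -2.04048129e+02  1.32243016e-02] [ 0.  -1.4 -1.1  0.9 -0.7  0.8  1.7 -0.9]
[ 6.05405207e+02 -1.93158174e+02  1.81299404e-02  5.92243656e+01] [ 0.4 -0.2  0.1  1.1 -1.  -0.2  0.5 -0.7]
cap ct [[ 543.57954225 -204.60780632  226.30573436]] [[303.47977368 188.25570556]]
captop in carton [ 35.99233431  -2.25611823 147.        ]
round cap [ 37.98998099  94.79968833 136.        ]
round cap [-53.01694097  90.91564947 136.        ]
round cap [ 37.00763375 -96.85566324 136.        ]
round cap [-54.06967474 -98.83148206 136.        ]
pan [632.48063534 207.83256492  76.        ]
```

View pics/o1.png

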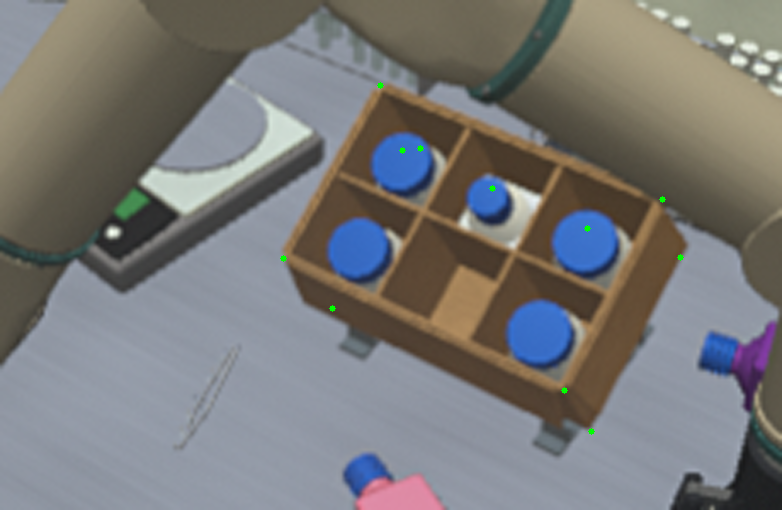

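View pics/o2.png

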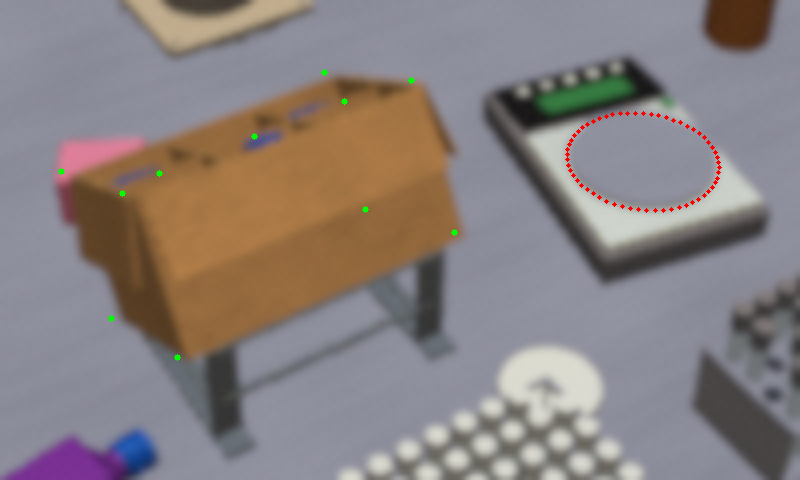

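```bash
python3 - <<'E'
from h import *
from scipy.optimize import least_squares
c=np.array([[380,90],[287,255],[567,388],[657,203],[683,245],[590,427]])/3.4+[160,130]
L=np.array([[94,146,154],[-94,146,154],[-94,-146,154],[94,-146,154],[94,-146,0],[-94,-146,0]])
cs=np.array([[424,86],[335,78],[75,180],[135,198],[461,235],[187,357],[124,318]])/4+160
Ls=np.array([[94,146,154],[-94,146,154],[-94,-146,154],[94,-146,154],[94,146,0],[94,-146,0],[-94,-146,0]])
def TT(p):
    M=Tc(p[:4]); M[:3,:3]=R.from_euler("z",p[2]).as_matrix()@R.from_euler("y",-p[4]).as_matrix(); return M
for mode in range(4):
    def g(p):
        if mode==0: return [*p[:3],81,np.pi/6]
        if mode==1: return [*p[:4],np.pi/6]
        if mode==2: return [*p[:3],81,p[4]]
        return p
    f=lambda p:np.r_[(proj("side",X(TT(g(p)),L))-c).ravel(),(proj("scene",X(TT(g(p)),Ls))-cs).ravel()]
    r=least_squares(f,[590,-200,0,81,.52],x_scale=[10,10,.05,10,.05]); print(g(r.x),np.sqrt(np.mean(r.fun**2))); print(np.round(r.fun,1))
    M=TT(g(r.x)); print(X(M,[[36,0,147]]),X(M,[[0,0,0]]))
E
```

```text
[np.float64(592.5581028389049), np.float64(-199.3924603058986), np.float64(0.015575576956929432), 81, 0.5235987755982988] 1.259745638049009
[-0.1 -2.9 -1.  -0.8 -0.8 -1.4  1.3 -2.8 -1.2  1.9  0.3 -0.6 -1.2 -1.
 -1.  -1.  -1.6 -1.5 -0.9 -0.5  0.4 -0.1 -0.1  0.9 -1.3  0.7]
[[ 550.24015103 -200.05164013  226.30573436]] [[ 592.55810284 -199.39246031   81.        ]]
[np.float64(592.867802483517), np.float64(-198.36035619571302), np.float64(0.01683030539591369), np.float64(76.78885863742543), 0.5235987755982988] 1.1037904141570831
[-0.3 -2.  -1.1  0.1 -1.1 -0.7  0.9 -2.  -1.6  2.6  0.   0.1 -0.9 -0.2
 -0.8 -0.3 -1.2 -0.7 -0.4  0.4  0.6  0.7  0.3  1.7 -0.9  1.4]
[[ 550.55071108 -199.07263302  222.09459299]] [[ 592.86780248 -198.3603562    76.78885864]]
[np.float64(596.4213585197919), np.float64(-199.38371251160484), np.float64(0.007256501953453058), 81, np.float64(0.5590946848223164)] 1.1048286741937419
[-0.3 -2.7 -0.9 -0.  -1.4 -0.2  0.8 -2.1 -0.7  1.2  0.7 -1.  -1.4 -1.2
 -0.4  0.2 -1.1 -0.5 -1.4 -1.2  0.8 -0.  -0.3  0.6 -0.6  1.8]
[[ 548.96950617 -199.72805301  224.71222334]] [[ 596.42135852 -199.38371251   81.        ]]
[ 5.95574807e+02 -1.98627832e+02  1.04892257e-02  7.79251344e+01
  5.49205757e-01] 1.026088535681159
[-0.4 -2.1 -1.   0.4 -1.5 -0.   0.6 -1.7 -1.2  1.9  0.4 -0.4 -1.2 -0.6
 -0.4  0.4 -1.  -0.2 -0.9 -0.3  0.8  0.5  0.1  1.3 -0.5  2.1]
[[ 549.54769458 -199.11063849  222.09958361]] [[ 595.57480724 -198.62783201   77.92513442]]
```

```bash
cat >> h.py <<'E'
def Rt(s): return R.from_euler("xyz",s["tool_rot"])
P0=[592.7,-199,.0165,79]
def turn_to(s,Mt): # rotation vec deg world
    return np.degrees((R.from_matrix(Mt)*Rt(s).inv()).as_rotvec())
E
python3 - <<'E'
from h import *
s=ctrl.read_state(); print(s["clock"],np.round(Rt(s).as_matrix(),3))
C=Tc(P0)[:3,:3]
for sg in (1,-1):
    x=-C[:,2]; y=sg*C[:,1]; M=np.c_[x,y,np.cross(x,y)]
    print(sg,np.round(turn_to(s,M),1)); print(np.round(M,3))
    Mu=R.from_euler("z",P0[2]).as_matrix()@np.c_[[0,0,-1],[0,sg,0],[sg,0,0]]; print(np.round(turn_to(s,Mu),1))
    # hover 170mm above grasp
    cap=X(Tc(P0),[[36,0,147]])[0]; print(cap, "tcp grasp",cap+x*31,"hover", cap-x*150)
E
```

```text
1.15 [[ 0.     0.444 -0.896]
 [-0.    -0.896 -0.444]
 [-1.     0.    -0.   ]]
1 [-40.   -9.7 149.9]
[[ 0.5   -0.016  0.866]
 [ 0.008  1.     0.014]
 [-0.866  0.     0.5  ]]
[ -0.    0.  154.6]
[ 550.38267564 -199.69829922  224.30573436] tcp grasp [ 565.88056575 -199.44256083  197.45894684] hover [ 475.39288478 -200.93574307  354.20954492]
-1 [  7.1 -29.4 -24.8]
[[ 0.5    0.016 -0.866]
 [ 0.008 -1.    -0.014]
 [-0.866 -0.    -0.5  ]]
[  0.    0.  -25.4]
[ 550.38267564 -199.69829922  224.30573436] tcp grasp [ 565.88056575 -199.44256083  197.45894684] hover [ 475.39288478 -200.93574307  354.20954492]
```

Emit:
{"api": "arm_command", "payload": {"series": [[0.62,0,0,4,0,0,0],[0.62,0,0,4,0,0,0],[0.62,0,0,4,0,0,0],[0.62,1.55,3.2,0,0.59,-2.45,-2.07],[0.62,1.55,3.2,0,0.59,-2.45,-2.07],[0.62,1.55,3.2,0,0.59,-2.45,-2.07],[0.62,1.55,3.2,0,0.59,-2.45,-2.07],[0.62,1.55,3.2,0,0.59,-2.45,-2.07],[0.62,1.55,3.2,0,0.59,-2.45,-2.07],[0.62,1.55,3.2,0,0.59,-2.45,-2.07],[0.62,1.55,3.2,0,0.59,-2.45,-2.07],[0.62,1.55,3.2,0,0.59,-2.45,-2.07],[0.62,1.55,3.2,0,0.59,-2.45,-2.07],[0.62,1.55,3.2,0,0.59,-2.45,-2.07],[0.62,1.55,3.2,0,0.59,-2.45,-2.07],[0.62,0,0,0,0,0,0],[0.62,0,0,0,0,0,0],[0.62,0,0,0,0,0,0]]}}

```text
clock: 2.65
eef_pos: [474.5, -199.1, 351.8]
tool_rot: [3.138, 1.047, 0.012]
force: [0.3, 0.3, 0.1]
width: 53.0
```

```bash
python3 - <<'E'
from h import *
s=ctrl.read_state(); im=ctrl.get_image("wrist"); cv2.imwrite("pics/wrist1.png",im)
np.save("s1.npy",s,allow_pickle=True)
M=Tc(P0)
L=np.array([[a*94,b*146,154] for a in(-1,1) for b in (-1,1)]+[[36,0,147]])
for a in proj("wrist",X(M,L),s): cv2.circle(im,tuple(int(v) for v in a),3,(0,255,0),-1)
cv2.imwrite("pics/wrist1o.png",im); print(s["qpos"],s["eef_pos"],s["tool_rot"])
for l in ["square_bottle_cap","square_bottle_center"]:
  for d in ctrl.spot_in(l,"wrist"): print(l,d["conf"],d["centre"],proj("wrist",d["centre"],s))
E
```

```text
[ 0.66739557  0.11147244 -0.17057253  2.12899567 -0.50482166  0.49092207
 -0.65349141] [ 474.54947361 -199.13955742  351.77569408] [3.13768122 1.04669419 0.01237374]
square_bottle_cap 0.79 [572.6, -199.0, 199.3] [[258.14017069 157.208039  ]]
square_bottle_cap 0.78 [668.4, -491.3, 70.1] [[467.73316378 125.20972667]]
square_bottle_cap 0.71 [367.1, -203.6, 43.8] [[258.96134311 350.87060819]]
square_bottle_center 0.98 [568.0, -198.5, 199.0] [[257.54552766 161.87348152]]
square_bottle_center 0.82 [671.8, -493.5, 65.3] [[466.9485891  124.40288133]]
square_bottle_center 0.65 [365.9, -203.4, 42.9] [[258.78647102 351.71829645]]
```

View pics/wrist1o.png

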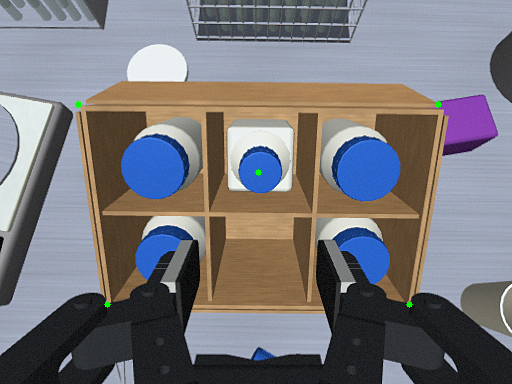

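```bash
python3 - <<'E'
from h import *
s=np.load("s1.npy",allow_pickle=True).item()
im=cv2.imread("pics/wrist1.png")
c=cv2.resize(im[110:230,190:330],None,fx=5,fy=5,interpolation=cv2.INTER_CUBIC)
M=Tc(P0)
t=np.linspace(0,2*np.pi,80)
for (dx,dy) in [(0,0)]:
  for z,col in ((147,(0,255,0)),(116,(0,0,255))):
    for a in proj("wrist",X(M,np.c_[36+19*np.cos(t),19*np.sin(t),0*t+z]),s): cv2.circle(c,tuple(int(v) for v in (a-[190,110])*5),1,col,-1)
cv2.imwrite("pics/w1c.png",c)
hsv=cv2.cvtColor(im,cv2.COLOR_BGR2HSV)
m=cv2.inRange(hsv,(100,120,60),(125,255,255)); n,lab,st,ce=cv2.connectedComponentsWithStats(m)
for i in range(1,n):
  if st[i,4]>150: print(st[i],ce[i])
E
```

```text
[ 121  134   68   65 3421] [154.55071616 166.1102017 ]
[ 332  136   68   65 3427] [365.71841261 168.22643712]
[ 238  146   44   47 1585] [259.97097792 169.60630915]
[ 135  225   58   55 1488] [157.66801075 247.15188172]
[ 333  227   57   57 1807] [365.38627559 251.47149972]
[252 348  23  13 184] [261.57608696 354.70652174]
```

View pics/w1c.png

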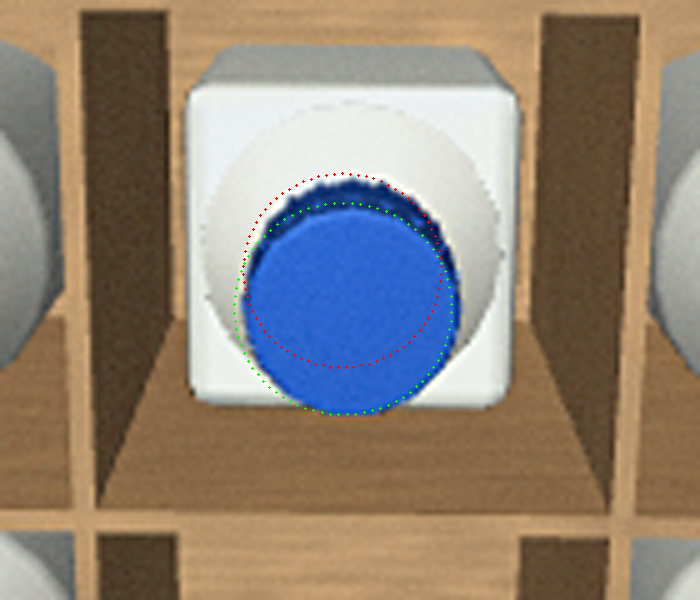

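Emit:
{"api": "arm_command", "payload": {"series": [[0.62,1.06,-0.03,-1.79,0,0,0],[0.62,1.06,-0.03,-1.79,0,0,0],[0.62,1.06,-0.03,-1.79,0,0,0],[0.62,1.06,-0.03,-1.79,0,0,0],[0.62,1.06,-0.03,-1.79,0,0,0],[0.62,1.06,-0.03,-1.79,0,0,0],[0.62,0,0,0,0,0,0],[0.62,0,0,0,0,0,0]]}}

```text
clock: 3.47
eef_pos: [533.4, -199.9, 249.8]
tool_rot: [-3.135, 1.05, 0.021]
force: [0.0, 0.4, 0.4]
width: 52.9
```

```bash
python3 - <<'E'
from h import *
s=ctrl.read_state(); im=ctrl.get_image("wrist"); cv2.imwrite("pics/wrist2.png",im)
np.save("s2.npy",s,allow_pickle=True)
t=np.linspace(0,2*np.pi,80)
M=Tc(P0); cap=np.array([550.5,-201,224.3])
for a in proj("wrist",cap+X(M,np.c_[19*np.cos(t),19*np.sin(t),0*t])-M[:3,3],s): cv2.circle(im,tuple(int(v) for v in a),1,(0,255,0),-1)
x=Rt(s).as_matrix()[:,0]; print(s["eef_pos"],s["tool_rot"],x, s["width"])
for a in proj("wrist",[s["eef_pos"]],s): cv2.circle(im,tuple(int(v) for v in a),3,(0,0,255),-1)
cv2.imwrite("pics/wrist2o.png",im)
cv2.imwrite("pics/side2.png",ctrl.get_image("side"))
E
```

```text
[ 533.41917732 -199.94991958  249.82215634] [-3.13531395  1.05011937  0.02069657] [ 0.49736096  0.01029513 -0.86748261] 52.850681531513274
```

View pics/wrist2o.png

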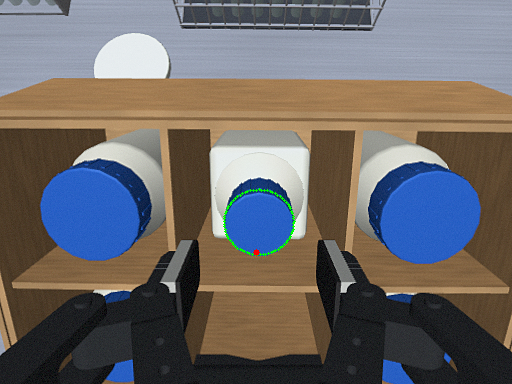

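View pics/side2.png

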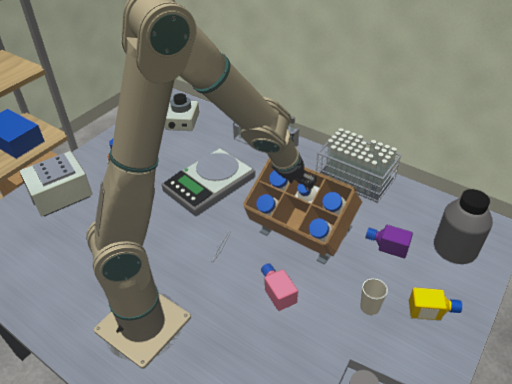

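Emit:
{"api": "arm_command", "payload": {"series": [[0.62,0.56,-0.01,-0.92,0,0,0],[0.62,0.56,-0.01,-0.92,0,0,0],[0.62,0.56,-0.01,-0.92,0,0,0],[0.62,0.56,-0.01,-0.92,0,0,0],[0.62,0.56,-0.01,-0.92,0,0,0],[0.62,0,0,0,0,0,0],[0.62,0,0,0,0,0,0],[0.62,0,0,0,0,0,0]]}}

```text
clock: 4.23
eef_pos: [564.1, -203.3, 213.5]
tool_rot: [-3.122, 1.063, 0.037]
force: [0.7, -0.1, 0.5]
width: 53.0
```

```bash
python3 - <<'E'
from h import *
s=ctrl.read_state(); im=ctrl.get_image("wrist"); cv2.imwrite("pics/wrist3.png",im)
np.save("s3.npy",s,allow_pickle=True)
x=Rt(s).as_matrix()[:,0]; cap=np.array([550.5,-201,224.3]); print(s["eef_pos"],s["tool_rot"],s["force"], "depth",(s["eef_pos"]-cap)@x,"perp",s["eef_pos"]-cap-x*((s["eef_pos"]-cap)@x))
E
```

```text
[ 564.08734154 -203.3044884   213.5444184 ] [-3.12240425  1.06275027  0.03664228] [ 0.71230114 -0.1370291   0.53706608] depth 15.96145806742097 perp [ 5.82776688 -2.58894421  3.18989184]
```

View pics/wrist3.png

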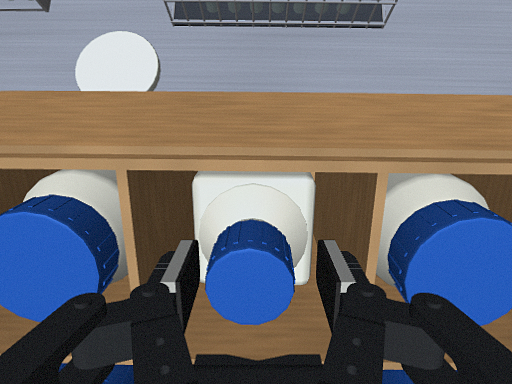

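```bash
python3 - <<'E'
from h import *
s=ctrl.read_state(); print(s["clock"],np.round(s["qpos"],3),np.round(s["qd"],3),s["eef_pos"])
for i in(1,2,3):
  q=np.load(f"s{i}.npy",allow_pickle=True).item(); print(np.round(q["qpos"],3))
E
```

```text
4.2833 [ 0.444  0.443 -0.025  2.129 -1.098  0.233 -0.091] [-0.003 -0.006  0.005  0.003 -0.004  0.     0.003] [ 564.02656475 -203.2489463   213.66389332]
[ 0.667  0.111 -0.171  2.129 -0.505  0.491 -0.653]
[ 0.548  0.345 -0.131  2.168 -0.85   0.236 -0.328]
[ 0.445  0.443 -0.025  2.129 -1.098  0.233 -0.091]
```

```bash
cat > fit.py <<'E'
from h import *
import itertools,glob
def load():
    D=[]
    for i in sorted(glob.glob("s?.npy")): D.append(np.load(i,allow_pickle=True).item())
    return D
if __name__=="__main__":
    D=load()
    D.append(dict(qpos=np.array([1.04518696,0.62934607,0.03842669,1.51834745,-0.02697383,0.99629862,-0.02003116]),eef_pos=np.array([288.21026334,-581.92520221,230.395422]),tool_rot=np.array([-1.55088612,1.56891446,2.0505118])))
    res=[]
    for sg in itertools.product([1,-1],repeat=7):
        Rs=[]
        for d in D:
            q=np.array(sg)*d["qpos"]; Rr=R.from_euler("ZYZYZYZ",q); Rs.append((Rr,Rt(d)))
        # world: A * Rr * B = Rt ; A = rot z? try solve A yaw 0, B constant
        Bs=[a.inv()*b for a,b in Rs]
        m=R.concatenate(Bs).mean(); e=max((b.inv()*m).magnitude() for b in Bs); res.append((e,sg,np.round(m.as_matrix(),2).tolist()))
    res.sort(key=lambda r:r[0])
    for r in res[:6]: print(r)
E
python3 fit.py
```

```text
Traceback (most recent call last):
  File "fit.py", line 14, in <module>
    q=np.array(sg)*d["qpos"]; Rr=R.from_euler("ZYZYZYZ",q); Rs.append((Rr,Rt(d)))
                                 ~~~~~~~~~~~~^^^^^^^^^^^^^
  File "scipy/spatial/transform/_rotation.pyx", line 1413, in scipy.spatial.transform._rotation.Rotation.from_euler
ValueError: Expected axis specification to be a non-empty string of upto 3 characters, got ZYZYZYZ
```

```bash
sed -i 's/Rr=R.from_euler("ZYZYZYZ",q)/Rr=R.from_euler("ZYZ",q[:3])*R.from_euler("YZY",q[3:6])*R.from_euler("Z",q[6])/' fit.py; python3 fit.py
```

```text
(8.530704519671007e-09, (-1, 1, -1, 1, -1, 1, -1), [[0.0, -1.0, -0.0], [0.0, 0.0, -1.0], [1.0, 0.0, 0.0]])
(0.2065841421269829, (-1, 1, 1, 1, -1, 1, -1), [[0.1, -0.99, -0.1], [0.0, 0.11, -0.99], [0.99, 0.1, 0.01]])
(0.5196509023842005, (1, 1, -1, 1, 1, 1, -1), [[0.04, 0.77, 0.64], [-0.07, -0.64, 0.77], [1.0, -0.08, 0.03]])
(0.5779971678297304, (1, 1, -1, -1, -1, -1, -1), [[-0.78, -0.36, 0.51], [0.59, -0.68, 0.43], [0.19, 0.64, 0.75]])
(0.5904313694390887, (1, 1, 1, 1, 1, 1, -1), [[-0.01, 0.7, 0.72], [0.01, -0.72, 0.7], [1.0, 0.02, 0.0]])
(0.6007828588493986, (-1, 1, 1, 1, -1, 1, 1), [[0.07, -0.9, 0.42], [0.07, -0.42, -0.91], [0.99, 0.09, 0.03]])
```

```bash
cat > kin.py <<'E'
from h import *
SG=np.array([-1,1,-1,1,-1,1,-1.])
B=R.from_matrix([[0,-1,0],[0,0,-1],[1,0,0]])
def frames(q):
    q=SG*q; o=[]; r=R.identity()
    for a,v in zip("ZYZYZYZ",q): r=r*R.from_euler(a,v); o.append(r)
    return o
E
python3 - <<'E'
from kin import *
import glob
D=[np.load(i,allow_pickle=True).item() for i in sorted(glob.glob("s?.npy"))]
D.append(dict(qpos=np.array([1.04518696,0.62934607,0.03842669,1.51834745,-0.02697383,0.99629862,-0.02003116]),eef_pos=np.array([288.21026334,-581.92520221,230.395422])))
# params: base z d1, after q2.. upper (x,z after q3), fore (x,z after q5), tool z(after q7), + x after q5
def rows(q,full):
    f=[r.as_matrix() for r in frames(q)]
    c=[np.array([0,0,1.])]+[f[2][:,2],f[4][:,2],f[6][:,2]]
    if full: c+=[f[2][:,0],f[3][:,0],f[5][:,0]]
    return np.stack(c,1)
for full in (0,1):
    A=np.vstack([rows(d["qpos"],full) for d in D]); b=np.hstack([d["eef_pos"] for d in D])
    x,res,rk,sv=np.linalg.lstsq(A,b,rcond=None); print(np.round(x,1),np.round(A@x-b,2),rk,sv)
E
```

```text
[298.8 564.6 397.2 302.6] [ 2.36 17.34  0.13 -0.69 20.07 -2.46 -1.53 20.16 -3.43 31.98 -0.41  5.76] 4 [3.61101758 1.61903743 0.52507863 0.25211566]
[262.4 517.3 335.9 279.3  33.6 -37.3 -16.1] [ 2.100e+00  2.700e+00  5.410e+00  1.100e+00 -2.000e-02 -4.400e-01
 -3.580e+00  1.000e-01 -4.310e+00  2.456e+01  1.317e+01 -6.600e-01] 7 [3.91780399 3.28568668 1.20698189 0.45554281 0.37102385 0.20670512
 0.10180696]
```

Emit:
{"api": "arm_command", "payload": {"series": [[0.62,-0.9,0,1.73,0,0,0],[0.62,-0.9,0,1.73,0,0,0],[0.62,-0.9,0,1.73,0,0,0],[0.62,-0.9,0,1.73,0,0,0],[0.62,0,0,0,0,0,0]]}}

```text
clock: 4.7
eef_pos: [527.9, -204.4, 286.2]
tool_rot: [-3.128, 1.058, 0.03]
force: [-0.2, 0.2, 0.3]
width: 53.0
```

```bash
cat > rd.py <<'E'
from kin import *
import sys
s=ctrl.read_state(); np.save(f"s{sys.argv[1]}.npy",s,allow_pickle=True)
print(round(s["clock"],2),np.round(s["qpos"],3),np.round(s["eef_pos"],1),np.round(s["tool_rot"],3),np.round(s["force"],1),round(s["width"],1))
E
python3 rd.py 4
```

```text
4.7 [ 0.295  0.286  0.215  2.125 -0.854  0.41  -0.327] [ 527.9 -204.4  286.2] [-3.128  1.058  0.03 ] [-0.2  0.2  0.3] 53.0
```

Emit:
{"api": "arm_command", "payload": {"series": [[0.62,0,0.1,0.5,0,4,0],[0.62,0,0.1,0.5,0,4,0],[0.62,0,0.1,0,0,4,0],[0.62,0,0,0,0,4,0],[0.62,0,0,0,0,0,0],[0.62,0,0,0,0,0,0]]}}

```text
clock: 5.2
eef_pos: [529.1, -199.2, 291.6]
tool_rot: [-3.076, 1.337, 0.083]
force: [-0.6, 0.6, -0.3]
width: 52.5
```

```bash
python3 rd.py 5; cat > fk.py <<'E'
from kin import *
import glob
D=[np.load(i,allow_pickle=True).item() for i in sorted(glob.glob("s?.npy"))]
D.append(dict(qpos=np.array([1.04518696,0.62934607,0.03842669,1.51834745,-0.02697383,0.99629862,-0.02003116]),eef_pos=np.array([288.21026334,-581.92520221,230.395422])))
cols={"bz":(-1,2),"s_x":(0,0),"s_y":(0,1),"u_x":(2,0),"u_y":(2,1),"u_z":(2,2),"f_x":(4,0),"f_y":(4,1),"f_z":(4,2),"t_z":(6,2),"t_x":(5,0),"e_x":(3,0)}
def rows(q,names):
    f=[np.eye(3)]+[r.as_matrix() for r in frames(q)]
    return np.stack([f[cols[n][0]+1][:,cols[n][1]] for n in names],1)
def fit(names):
    A=np.vstack([rows(d["qpos"],names) for d in D]); b=np.hstack([d["eef_pos"] for d in D])
    x,res,rk,sv=np.linalg.lstsq(A,b,rcond=None); return x,A@x-b
if __name__=="__main__":
    base=["bz","u_z","f_z","t_z"]
    for ex in ([],["s_y"],["u_y"],["s_x","s_y"],["u_x","u_y"],["f_y","u_y"],["f_y","s_y"],["s_y","u_y","f_y"],["u_x","f_x","s_y"],["u_x","e_x","u_y"],["t_x","u_y","f_y"],["u_x","u_y","f_x","f_y"]):
        x,e=fit(base+ex); print(ex,np.round(x,1),"rms",round(np.sqrt(np.mean(e**2)),2))
E
python3 fk.py
```

```text
5.2 [ 0.029  0.373  0.477  1.885 -0.424  0.762 -0.807] [ 529.1 -199.2  291.6] [-3.076  1.337  0.083] [-0.6  0.6 -0.3] 52.5
[] [321.8 543.4 413.3 294. ] rms 12.41
['s_y'] [340.1 555.5 382.2 350.1 -27.6] rms 2.04
['u_y'] [332.9 560.6 383.3 347.3 -27.2] rms 1.4
['s_x', 's_y'] [340.1 554.3 381.6 349.3   1.1 -27.5] rms 2.03
['u_x', 'u_y'] [331.6 558.5 381.1 344.2   3.5 -26.6] rms 1.37
['f_y', 'u_y'] [ 3.328e+02  5.602e+02  3.835e+02  3.469e+02  4.000e-01 -2.740e+01] rms 1.4
['f_y', 's_y'] [340.7 561.4 379.7 356.6  -5.6 -24.7] rms 1.79
['s_y', 'u_y', 'f_y'] [ 3.362e+02  5.591e+02  3.821e+02  3.499e+02 -1.150e+01 -1.620e+01
 -4.000e-01] rms 0.0
['u_x', 'f_x', 's_y'] [337.8 556.  379.7 352.6  -1.1  -3.7 -26.2] rms 1.9
['u_x', 'e_x', 'u_y'] [333.6 559.6 382.1 345.7   3.    1.6 -26.9] rms 1.37
['t_x', 'u_y', 'f_y'] [333.4 560.6 381.5 349.1  -1.5 -25.9  -1.2] rms 1.39
['u_x', 'u_y', 'f_x', 'f_y'] [333.6 556.4 386.4 339.8   2.2 -30.3   3.6   3.5] rms 1.31
```

```bash
cat > ik.py <<'E'
from fk import *
from scipy.optimize import least_squares
N=["bz","u_z","f_z","t_z","s_y","u_y","f_y"]; PX,_=fit(N)
LO=np.array([-3.06,-.37,-1.25,.18,-1.1,.23,-2.94]); HI=np.array([3.06,2.12,1.32,2.47,4.24,1.98,2.94])
def FK(q):
    return rows(q,N)@PX, frames(q)[6]*B
def toolR(fwd,yaw=0.0):  # forward tilt deg in world x-z, then yaw
    t=np.radians(fwd); x=[np.sin(t),0,-np.cos(t)]; y=[0,-1,0]
    return R.from_euler("z",yaw)*R.from_matrix(np.c_[x,y,np.cross(x,y)])
def IK(p,Rg,q0,w=0.02,margin=0.05):
    lo=LO+margin; hi=HI-margin
    def f(q):
        a,b=FK(q); return np.r_[(a-p)/10,(b*Rg.inv()).as_rotvec()*20,w*(q-q0)]
    r=least_squares(f,np.clip(q0,lo+1e-3,hi-1e-3),bounds=(lo,hi)); a,b=FK(r.x)
    return r.x,np.linalg.norm(a-p),np.degrees((b*Rg.inv()).magnitude())
E
python3 - <<'E'
from ik import *
s=ctrl.read_state(); q0=s["qpos"]
C=Tc(P0); cap=np.array([550.5,-201,224.3]); zc=C[:3,2]
g=cap-14*zc
for fwd in (30,22,15,10):
  Rg=toolR(fwd,.0165); x=Rg.as_matrix()[:,0]
  for lift in (0,170):
    p=g+19*x+lift*zc
    for seed in (q0,np.load("s3.npy",allow_pickle=True).item()["qpos"],np.array([-.1,.5,.6,2,1.5,.5,-2.5])):
      q,e,a=IK(p,Rg,seed); print(fwd,lift,np.round(p),np.round(q,2),round(e,2),round(a,2),"marg",round(min((q-LO).min(),(HI-q).min()),2))
E
```

```text
30 0 [ 567. -201.  196.] [ 0.39  0.48  0.05  2.1  -1.05  0.28 -0.14] 3.84 3.31 marg 0.05
30 0 [ 567. -201.  196.] [ 0.39  0.48  0.05  2.1  -1.05  0.28 -0.14] 3.84 3.31 marg 0.05
30 0 [ 567. -201.  196.] [ 1.01  0.61 -0.88  2.15  1.41  0.28 -2.53] 0.0 0.0 marg 0.05
30 170 [ 482. -202.  343.] [ 0.15  0.14  0.42  2.14 -0.7   0.52 -0.45] 0.0 0.0 marg 0.29
30 170 [ 482. -202.  343.] [ 0.37  0.13  0.16  2.13 -0.62  0.5  -0.53] 0.0 0.0 marg 0.27
30 170 [ 482. -202.  343.] [ 0.6   0.14 -0.1   2.13 -0.54  0.47 -0.62] 0.0 0.0 marg 0.24
22 0 [ 565. -201.  195.] [ 0.3   0.48  0.11  2.05 -0.69  0.32 -0.54] 0.0 0.0 marg 0.09
22 0 [ 565. -201.  195.] [ 0.19  0.49  0.26  2.05 -0.86  0.37 -0.37] 0.0 0.0 marg 0.14
22 0 [ 565. -201.  195.] [ 0.42  0.48 -0.06  2.05 -0.42  0.28 -0.79] 0.0 0.0 marg 0.05
22 170 [ 480. -202.  342.] [ 0.06  0.18  0.48  2.03 -0.45  0.66 -0.72] 0.0 0.0 marg 0.43
22 170 [ 480. -202.  342.] [ 0.24  0.17  0.26  2.03 -0.38  0.64 -0.79] 0.0 0.0 marg 0.41
22 170 [ 480. -202.  342.] [ 0.5   0.17 -0.04  2.02 -0.28  0.63 -0.9 ] 0.0 0.0 marg 0.4
15 0 [ 562. -201.  194.] [ 0.12  0.52  0.
[... 311 characters left out ...]
170 [ 477. -202.  341.] [ 0.16  0.21  0.32  1.94 -0.26  0.79 -0.92] 0.0 0.0 marg 0.53
15 170 [ 477. -202.  341.] [ 0.44  0.2  -0.03  1.93 -0.15  0.77 -1.04] 0.0 0.0 marg 0.54
10 0 [ 561. -201.  193.] [ 0.06  0.56  0.41  1.88 -0.49  0.63 -0.78] 0.0 0.0 marg 0.4
10 0 [ 561. -201.  193.] [-0.    0.57  0.51  1.88 -0.57  0.66 -0.7 ] 0.0 0.0 marg 0.43
10 0 [ 561. -201.  193.] [ 0.7   0.58 -0.56  1.86  0.43  0.64 -1.64] 0.0 0.0 marg 0.41
10 170 [ 476. -202.  341.] [-0.02  0.27  0.54  1.88 -0.28  0.9  -0.9 ] 0.0 0.0 marg 0.59
10 170 [ 476. -202.  341.] [ 0.11  0.25  0.36  1.87 -0.21  0.89 -0.98] 0.0 0.0 marg 0.6
10 170 [ 476. -202.  341.] [ 0.42  0.24 -0.03  1.86 -0.08  0.88 -1.12] 0.0 0.0 marg 0.61
```

```bash
python3 - <<'E'
from ik import *
s=ctrl.read_state(); q0=s["qpos"]
C=Tc(P0); cap=np.array([550.5,-201,224.3]); zc=C[:3,2]
Rg=toolR(15,.0165); x=Rg.as_matrix()[:,0]; p=cap-13*zc+21*x
print("turn",turn_to(s,Rg.as_matrix()),"p",p,"zc",zc,"pre shift",p+90*zc-s["eef_pos"])
Ru=toolR(-15,.0165); xu=Ru.as_matrix()[:,0]
pu=np.array([632,208,76+130])+21*xu
q,e,a=IK(pu,Ru,q0); print(pu,np.round(q,2),e,a)
q,e,a=IK(pu+[0,0,120],Ru,q0); print(np.round(q,2),e,a)
E
```

```text
turn [-0.83697595 -1.65724273 -0.1851247 ] p [ 562.4335753  -200.80307814  192.7572274 ] zc [-0.49993194 -0.00824963  0.8660254 ] pre shift [-11.61757842  -2.353515   -20.94577238]
[626.5655399  207.91032327 185.71555765] [-0.54  0.88  0.47  1.26 -0.41  1.36 -1.59] 0.00019647811667865292 0.0001278049425802378
[-0.54  0.78  0.49  1.11 -0.37  1.58 -1.64] 0.0002545092162404807 0.0001474302779179874
```

Emit:
{"api": "arm_command", "payload": {"series": [[0.62,-0.6,-0.1,-1.0,-0.4,-0.8,-0.1],[0.62,-0.6,-0.1,-1.1,-0.4,-0.8,-0.1],[0.62,0,0,0,0,0,0],[0.62,0.75,0.01,-1.3,0,0,0],[0.62,0.75,0.01,-1.3,0,0,0],[0.62,0.75,0.01,-1.3,0,0,0],[0.62,0.75,0.01,-1.3,0,0,0],[0.62,0,0,0,0,0,0],[0.62,0,0,0,0,0,0]]}}

```text
clock: 5.95
eef_pos: [545.7, -201.8, 219.0]
tool_rot: [-3.136, 1.312, 0.019]
force: [-0.8, 0.4, 0.6]
width: 52.8
```

```bash
python3 rd.py 6; python3 - <<'E'
from ik import *
s=ctrl.read_state(); im=ctrl.get_image("wrist"); cv2.imwrite("pics/wrist6.png",im)
C=Tc(P0); cap=np.array([550.5,-201,224.3]); zc=C[:3,2]
Rg=toolR(15,.0165); x=Rt(s).as_matrix()[:,0]; p=cap-13*zc+21*x
print("turn",turn_to(s,Rg.as_matrix()),"shift",p-s["eef_pos"])
t=np.linspace(0,2*np.pi,80)
for a in proj("wrist",cap+np.c_[19*np.cos(t),19*np.sin(t),0*t]@C[:3,:3].T,s): cv2.circle(im,tuple(int(v) for v in a),1,(0,255,0),-1)
cv2.imwrite("pics/wrist6o.png",im)
E
```

```text
5.95 [ 0.095  0.473  0.385  1.965 -0.547  0.562 -0.695] [ 545.7 -201.8  219. ] [-3.136  1.312  0.019] [-0.8  0.4  0.6] 52.8
turn [-0.07962643 -0.16162797  0.19032816] shift [ 16.72336082   0.97700563 -26.29030645]
```

View pics/wrist6o.png

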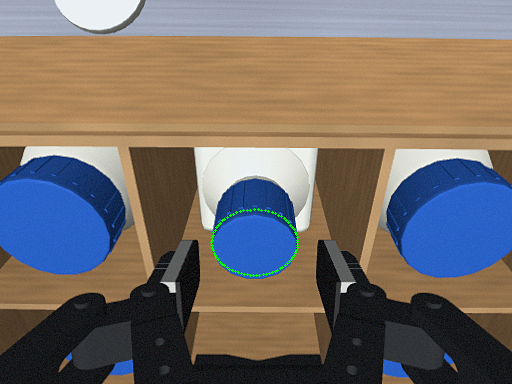

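Emit:
{"api": "arm_command", "payload": {"series": [[0.62,0.42,0.02,-0.66,0,0,0],[0.62,0.42,0.02,-0.66,0,0,0],[0.62,0.42,0.02,-0.66,0,0,0],[0.62,0.42,0.02,-0.66,0,0,0],[0.62,0,0,0,0,0,0],[0.62,0,0,0,0,0,0]]}}

```text
clock: 6.5
eef_pos: [563.1, -200.6, 192.2]
tool_rot: [-3.138, 1.312, 0.018]
force: [0.3, -0.3, 1.2]
width: 52.9
```

```bash
python3 rd.py 7; python3 - <<'E'
from ik import *
s=ctrl.read_state(); im=ctrl.get_image("wrist"); cv2.imwrite("pics/wrist7.png",im)
E
```

```text
6.5 [ 0.111  0.529  0.349  1.952 -0.585  0.517 -0.673] [ 563.1 -200.6  192.2] [-3.138  1.312  0.018] [ 0.3 -0.3  1.2] 52.9
```

View pics/wrist7.png

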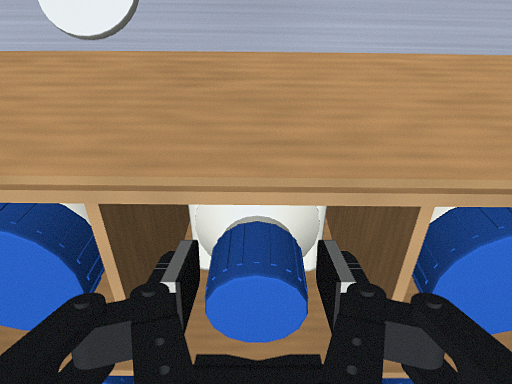

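Emit:
{"api": "arm_command", "payload": {"series": [[0.3,0,0,0,0,0,0],[0.1,0,0,0,0,0,0],[0,0,0,0,0,0,0],[0,0,0,0,0,0,0],[0,0,0,0,0,0,0],[0,0,0,0,0,0,0],[0,0,0,0,0,0,0],[0,0,0,0,0,0,0]]}}

```text
clock: 7.22
eef_pos: [563.0, -200.9, 193.3]
tool_rot: [-3.139, 1.311, 0.016]
force: [-3.4, 0.6, 6.0]
width: 36.7
```

```bash
python3 rd.py 8; python3 - <<'E'
from ik import *
s=ctrl.read_state(); im=ctrl.get_image("wrist"); cv2.imwrite("pics/wrist8.png",im)
E
```

```text
7.22 [ 0.111  0.527  0.35   1.952 -0.585  0.518 -0.673] [ 563.  -200.9  193.3] [-3.139  1.311  0.016] [-3.4  0.6  6. ] 36.7
```

View pics/wrist8.png

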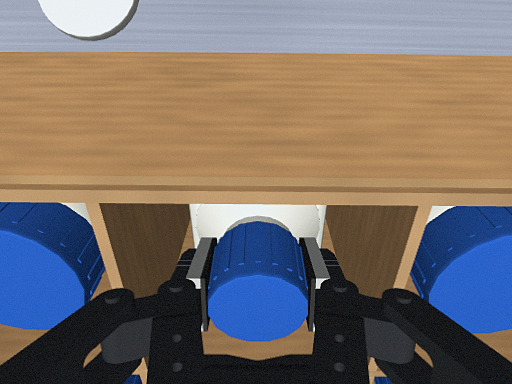

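Emit:
{"api": "arm_command", "payload": {"series": [[0,-0.2,0,0.43,0,0,0],[0,-0.25,0,0.43,0,0,0],[0,-0.25,0,0.43,0,0,0],[0,-0.25,0,0.43,0,0,0],[0,0,0,0,0,0,0]]}}

```text
clock: 7.68
eef_pos: [553.4, -201.2, 211.0]
tool_rot: [-3.141, 1.31, 0.014]
force: [0.0, -0.1, -2.7]
width: 36.5
```

```bash
python3 rd.py 9; python3 - <<'E'
from ik import *
s=ctrl.read_state(); im=ctrl.get_image("wrist"); cv2.imwrite("pics/wrist9.png",im)
E
```

```text
7.68 [ 0.097  0.492  0.375  1.958 -0.56   0.547 -0.69 ] [ 553.4 -201.2  211. ] [-3.141  1.31   0.014] [ 0.  -0.1 -2.7] 36.5
```

View pics/wrist9.png

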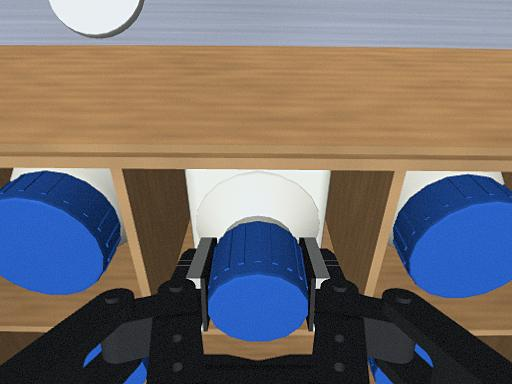

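Emit:
{"api": "arm_command", "payload": {"series": [[0,-0.6,-0.01,1.04,0,0,0],[0,-0.9,-0.01,1.56,0,0,0],[0,-1,-0.01,1.73,0,0,0],[0,-1,-0.02,1.73,0,0,0],[0,-1,-0.02,1.73,0,0,0],[0,-1,-0.02,1.73,0,0,0],[0,-1,-0.02,1.73,0,0,0],[0,-0.9,-0.01,1.56,0,0,0],[0,-0.5,-0.01,1,0,0,0],[0,0,0,0.6,0,0,0],[0,0,0,0,0,0,0]]}}

```text
clock: 8.65
eef_pos: [475.3, -202.4, 355.8]
tool_rot: [3.141, 1.308, 0.013]
force: [0.7, 0.7, -3.7]
width: 36.7
```

```bash
python3 rd.py 9; python3 - <<'E'
from ik import *
for c in ("side","scene","wrist"): cv2.imwrite(f"pics/{c}9.png",ctrl.get_image(c))
a=cv2.imread("pics/side9.png")[80:280,160:400]; cv2.imwrite("pics/side9c.png",cv2.resize(a,None,fx=3,fy=3))
E
```

```text
8.65 [-0.018  0.207  0.54   1.921 -0.318  0.835 -0.866] [ 475.3 -202.4  355.8] [3.141 1.308 0.013] [ 0.7  0.7 -3.7] 36.7
```

View pics/side9c.png

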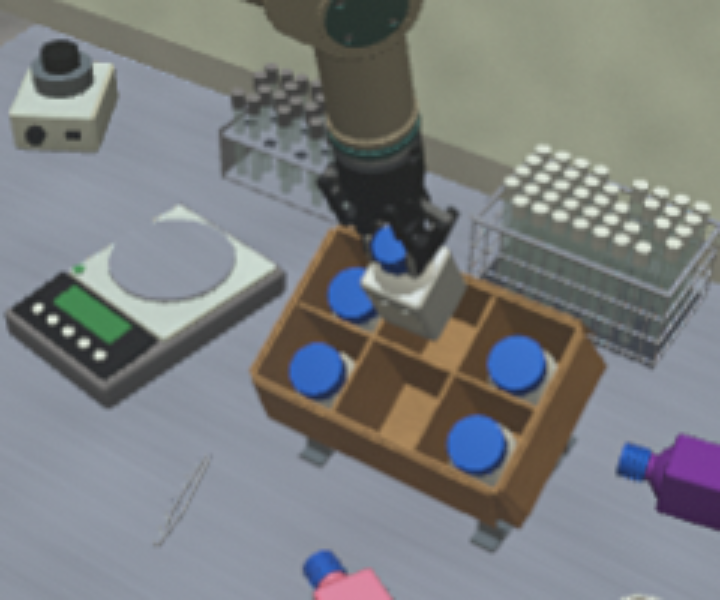

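View pics/wrist9.png

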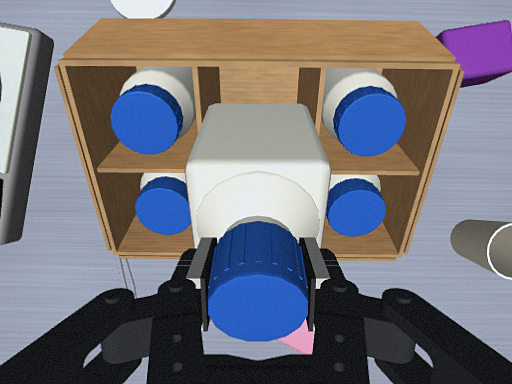

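View pics/scene9.png

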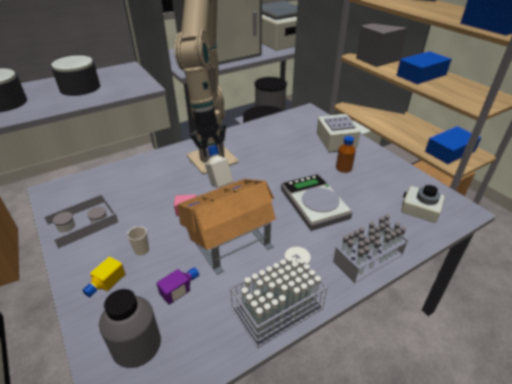

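Emit:
{"api": "arm_command", "payload": {"series": [[0,0,0.5,2,0,0,0],[0,0,1.5,2,0,0,0],[0,0,2.5,0,0,0,0],[0,0,3,0,0,0,0],[0,0,3,0,0,0,0],[0,0,3,0,0,0,0],[0,0,3,0,0,0,0],[0,0,3,0,0,0,0],[0,0,3,0,0,0,0],[0,1,3,0,0,3,0],[0,2,3,0,0,3,0],[0,2,3,0,0,3,0],[0,2,3,0,0,3,0],[0,2,2.5,0,0,3,0],[0,2,1.5,0,0,3,0],[0,1.5,1,0,0,3,0],[0,1,0.5,0,0,3,0],[0,0.5,0,0,0,3,0],[0,0,0,0,0,3,0],[0,0,0,0,0,0,0]]}}

```text
clock: 10.47
eef_pos: [616.5, 197.6, 389.5]
tool_rot: [-0.021, 1.302, 3.132]
force: [0.3, 0.1, -4.6]
width: 37.1
```

```bash
python3 rd.py 9; python3 - <<'E'
from ik import *
for c in ("side","scene","wrist"): cv2.imwrite(f"pics/{c}10.png",ctrl.get_image(c))
a=cv2.imread("pics/side10.png")[60:260,120:360]; cv2.imwrite("pics/side10c.png",cv2.resize(a,None,fx=3,fy=3,interpolation=cv2.INTER_CUBIC))
a=cv2.imread("pics/scene10.png")[100:280,220:460]; cv2.imwrite("pics/scene10c.png",cv2.resize(a,None,fx=3.3,fy=3.3,interpolation=cv2.INTER_CUBIC))
# pan ellipse from side9
im=cv2.imread("pics/side9.png")
print("pan side approx",atz("side",np.array([172,260])/3+[160,80],76))
E
```

```text
10.47 [-0.426  0.701  0.274  0.993 -0.231  1.731 -1.757] [616.5 197.6 389.5] [-0.021  1.302  3.132] [ 0.3  0.1 -4.6] 37.1
pan side approx [613.70391346 202.59896312  76.        ]
```

View pics/side10c.png

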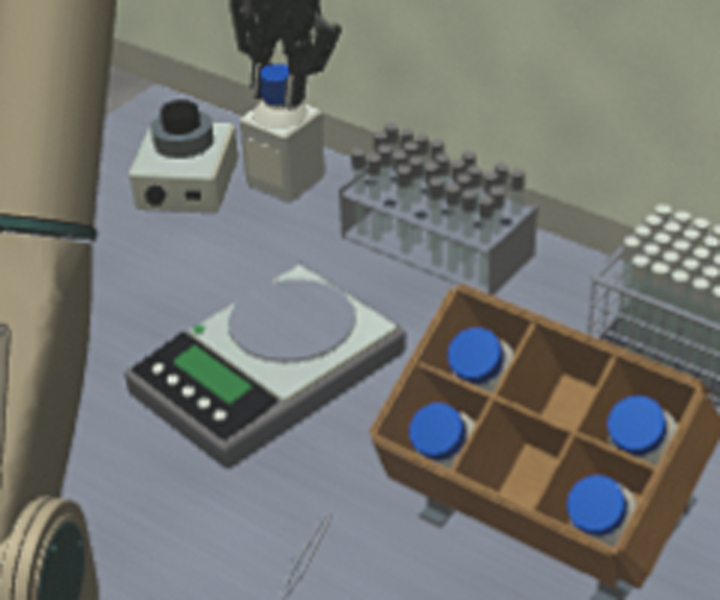

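View pics/scene10c.png

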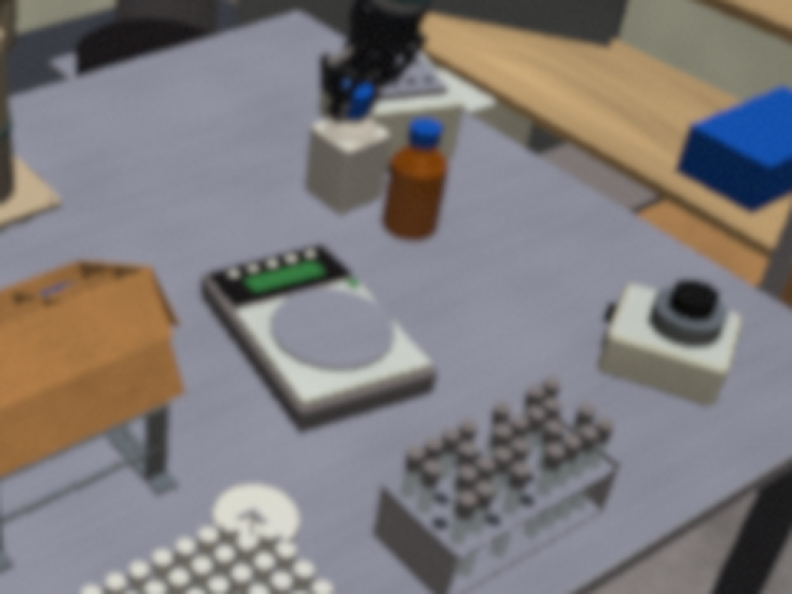

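View pics/wrist10.png

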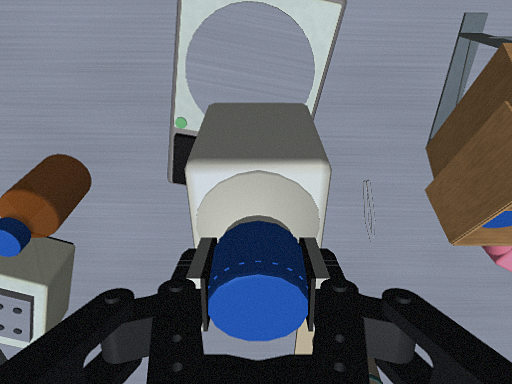

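```bash
cat > pan.py <<'E'
from ik import *
def panfit(cam,png,s=None,c0=(622,205),rng=30):
    g=cv2.GaussianBlur(cv2.imread(png),(3,3),0).astype(float)
    c=np.array(c0,float); t=np.radians(np.arange(0,360,4)); rr=np.arange(-rng,rng+.1,1.0)
    for it in range(8):
        pts=[];w=max(6,rng*0.6**it)
        rr=np.arange(-w,w+.1,0.5)
        for a in t:
            P=np.c_[c[0]+(80+rr)*np.cos(a),c[1]+(80+rr)*np.sin(a),0*rr+76]
            u=proj(cam,P,s)
            if u.min()<2 or (u[:,0]>508).any() or (u[:,1]>380).any(): continue
            m=np.array([cv2.remap(g,np.float32([[x]]),np.float32([[y]]),cv2.INTER_LINEAR)[0,0].mean() for x,y in u])
            d=np.gradient(m); k=np.argmax(d)   # pan darker inside -> brighter outside
            if d[k]>4: pts.append([P[k,0],P[k,1]])
        pts=np.array(pts)
        if len(pts)<8: return c,len(pts),None
        f=lambda x:np.hypot(pts[:,0]-x[0],pts[:,1]-x[1])-80
        r=least_squares(f,c,loss="soft_l1",f_scale=2); c=r.x
    return c,len(pts),np.median(np.abs(f(c)))
if __name__=="__main__":
    s9=np.load("s9.npy",allow_pickle=True).item()
    print("wrist",panfit("wrist","pics/wrist10.png",s9))
    print("side",panfit("side","pics/side9.png"),panfit("side","pics/side10.png"))
    print("scene",panfit("scene","pics/scene9.png"),panfit("scene","pics/scene10.png"))
E
python3 pan.py
```

```text
wrist (array([621.09730038, 208.72570904]), 52, np.float64(0.53620423539315))
side (array([622., 205.]), 1, None) (array([622., 205.]), 0, None)
scene (array([622., 205.]), 0, None) (array([622., 205.]), 0, None)
```

```bash
sed -i 's/d\[k\]>4/d[k]>(4 if cam=="wrist" else 1)/' pan.py; python3 pan.py
```

```text
Traceback (most recent call last):
  File "pan.py", line 22, in <module>
    print("wrist",panfit("wrist","pics/wrist10.png",s9))
                  ~~~~~~^^^^^^^^^^^^^^^^^^^^^^^^^^^^^^^
  File "pan.py", line 10, in panfit
    u=proj(cam,P,s)
  File "h.py", line 12, in proj
    c=ctrl.calibration(name); M=np.linalg.inv(T(name,s)); P=np.atleast_2d(P)
                                              ~^^^^^^^^
  File "h.py", line 7, in T
    c=ctrl.calibration(name)
ValueError: time passes only in moves, steps and waits
```

```bash
cat > calib.py <<'E'
from numpy import array
CAL={"scene":{'fovy': 54.26114502496389, 'cx': 261.171543067234, 'cy': 190.10857297561049, 'k1': 0.011046191063517627, 'cam_to_world': array([[ 5.36025803e-01, -5.31725557e-01,  6.55701357e-01,1.51867315e+03],[ 8.44180097e-01,  3.32067139e-01, -4.20822264e-01,-6.62083368e+02],[ 6.02507890e-03,  7.79101628e-01,  6.26868688e-01,1.10553066e+03],[0,0,0,1]])},
"side":{'fovy': 44.506794008766676, 'cx': 259.23245719633945, 'cy': 196.98247667954186, 'k1': -0.08246309657713793, 'cam_to_world': array([[ 5.71051815e-01,  5.69091231e-01, -5.91637554e-01,-3.97955863e+02],[-8.20788474e-01,  3.83212095e-01, -4.23621022e-01,-7.11589791e+02],[-1.43563422e-02,  7.27518839e-01,  6.85937485e-01,1.19314327e+03],[0,0,0,1]])},
"wrist":{'fovy': 58.51554923925783, 'cx': 257.62820179536766, 'cy': 190.63738933833423, 'k1': -0.018417577224911028, 'T_tool_cam': array([[ 2.92092522e-04,  2.90396689e-01, -9.56906306e-01,-1.42484322e+02],[ 9.99999756e-01,  5.21660259e-04,  4.63557258e-04,2.84233623e-01],[ 6.33795484e-04, -9.56906208e-01, -2.90396466e-01,-7.31641763e+01],[0,0,0,1]])}}
E
sed -i 's/ctrl.calibration(name)/CAL[name]/; s/^from cell import ctrl/from cell import ctrl\nfrom calib import CAL/' h.py; python3 pan.py
```

```text
wrist (array([620.86800466, 209.00621459]), 52, np.float64(0.5652089412222239))
side (array([613.45304601, 204.80084019]), 70, np.float64(1.0115814926891247)) (array([613.19480602, 204.8494203 ]), 70, np.float64(0.909783797670336))
scene (array([628.76766602, 207.0805251 ]), 56, np.float64(0.9244447109484213)) (array([629.06940053, 206.61866031]), 56, np.float64(1.2191004921436885))
```

```bash
cat > wf.py <<'E'
from ik import *
def wire(im,cam,base,Rb,s=None,col=(0,255,0),off=(0,0),k=1):
    t=np.linspace(0,2*np.pi,90); sq=np.linspace(-34,34,40)
    P=[]
    for z in (0,92):
        for u in sq:
            for v in (-34,34): P+= [[u,v,z],[v,u,z]]
    for r,z in ((19,143),(19,112),(16.5,106)):
        P+=list(np.c_[r*np.cos(t),r*np.sin(t),0*t+z])
    for a in (-34,34):
        for b in (-34,34): P+=[[a,b,z] for z in np.linspace(0,92,30)]
    P=np.array(P)@Rb.T+base
    for a in proj(cam,P,s): cv2.circle(im,tuple(int(v) for v in (a-off)*k),1,col,-1)
E
python3 - <<'E'
from wf import *
s=np.load("s9.npy",allow_pickle=True).item()
x=Rt(s).as_matrix()[:,0]
# bottle in tool frame from grasp state s8: cap known
s8=np.load("s8.npy",allow_pickle=True).item()
C=Tc(P0); cap=np.array([550.5,-201,224.3]); 
Rr=(Rt(s)*Rt(s8).inv()).as_matrix(); Rb=Rr@C[:3,:3]; base=s["eef_pos"]+Rr@(cap-143*C[:3,2]-s8["eef_pos"])
print("base",base,"axis",Rb[:,2]); np.save("tb.npy",np.r_[Rt(s).as_matrix().T@(base-s["eef_pos"])]); 
for cam,off,k in (("side",(120,60),3),("scene",(220,100),3.3)):
    im=cv2.imread(f"pics/{cam}10c.png"); wire(im,cam,base,Rb,None,(0,255,0),np.array(off),k); cv2.imwrite(f"pics/{cam}10w.png",im[:350])
im=cv2.imread("pics/wrist10.png"); wire(im,"wrist",base,Rb,s); cv2.imwrite("pics/wrist10w.png",im)
E
```

```text
base [620.48287102 198.37989455 279.57044292] axis [ 0.00555944 -0.00613372  0.99996573]
```

View pics/wrist10w.png

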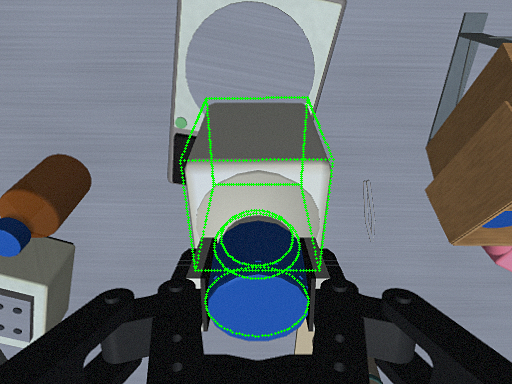

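View pics/side10w.png

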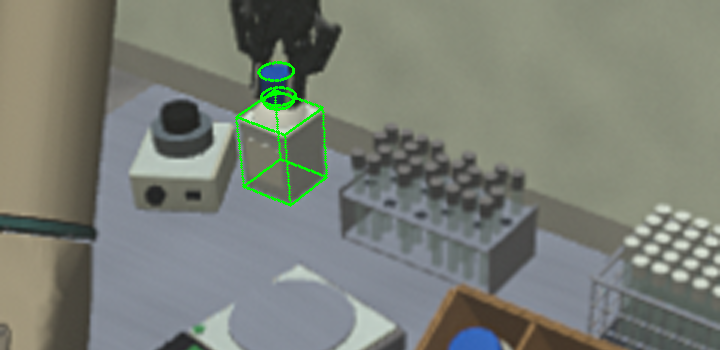

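View pics/scene10w.png

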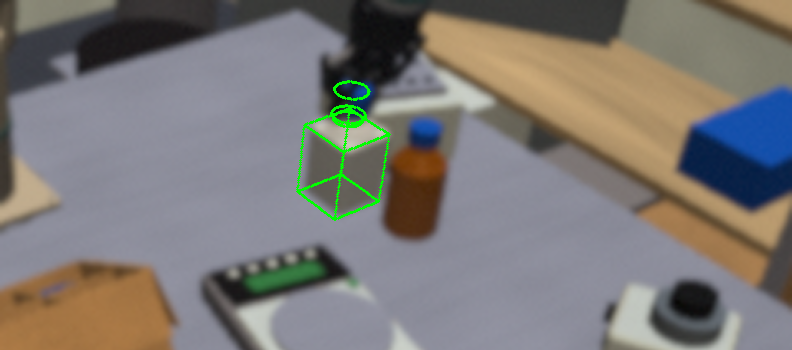

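```bash
python3 - <<'E'
from wf import *
s=np.load("s9.npy",allow_pickle=True).item(); s8=np.load("s8.npy",allow_pickle=True).item()
C=Tc(P0); cap=np.array([550.5,-201,224.3]); 
Rr=(Rt(s)*Rt(s8).inv()).as_matrix(); Rb=Rr@C[:3,:3]; base=s["eef_pos"]+Rr@(cap-143*C[:3,2]-s8["eef_pos"])
g=base+130*Rb[:,2]
for phi in (-2,0,2,4,6):
  for dx,dz in ((0,0),):
    Q=R.from_euler("y",phi,degrees=True).as_matrix(); b=g+Q@(base-g)+[dx,0,dz]; RR=Q@Rb
    pts=[[34,0,0],[34,0,92],[-34,0,92],[0,0,143],[19,0,143],[-19,0,143]]
    print(phi,np.round(proj("wrist",np.array(pts)@RR.T+b,s)[:,1],1),np.round(RR[:,2],3))
im=cv2.imread("pics/wrist10.png")[90:350,170:350]; cv2.imwrite("pics/w10c.png",cv2.resize(im,None,fx=2.3,fy=2.3,interpolation=cv2.INTER_CUBIC))
im=cv2.imread("pics/scene10.png")[115:175,300:360]; im2=cv2.imread("pics/side10.png")[70:135,185:245]
cv2.imwrite("pics/sc10c.png",np.hstack([cv2.resize(im,(400,400),interpolation=cv2.INTER_CUBIC),cv2.resize(im2,(400,433),interpolation=cv2.INTER_CUBIC)[:400]]))
E
```

```text
-2 [ 91.9 158.6 267.5 305.2 269.5 335.2] [-0.029 -0.006  1.   ]
0 [ 98.  160.  270.8 304.4 267.1 336. ] [ 0.006 -0.006  1.   ]
2 [104.1 161.5 274.1 303.5 264.8 336.8] [ 0.04  -0.006  0.999]
4 [110.2 163.1 277.4 302.6 262.4 337.4] [ 0.075 -0.006  0.997]
6 [116.2 164.8 280.8 301.7 260.2 338. ] [ 0.11  -0.006  0.994]
```

View pics/w10c.png

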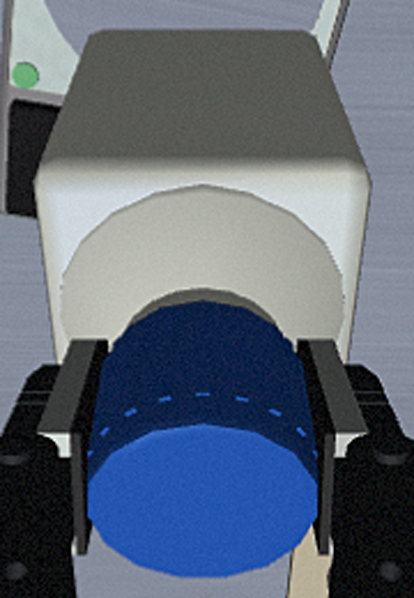

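View pics/sc10c.png

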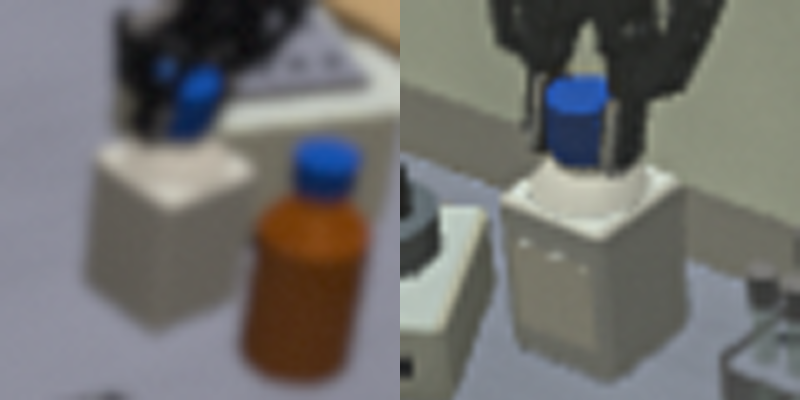

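```bash
python3 - <<'E'
import cv2,numpy as np
a=[cv2.imread(f"pics/wrist{i}.png")[160:350,180:340] for i in (7,8,9,10)]
cv2.imwrite("pics/cmp.png",np.vstack([np.hstack([cv2.resize(x,None,fx=2.4,fy=2.4) for x in a[1:3]]),]))
a=[cv2.resize(x,None,fx=2.4,fy=2.4) for x in (a[1],a[3])]
cv2.imwrite("pics/cmp.png",np.hstack(a))
E
```

```text
(no output)
```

View pics/cmp.png

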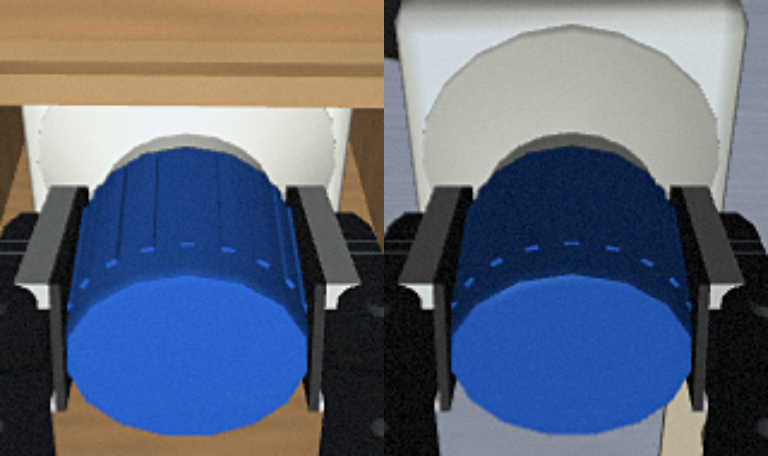

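Emit:
{"api": "arm_command", "payload": {"series": [[0,0,0.3,-1,0,0,0],[0,0,0.3,-2,0,0,0],[0,0,0.3,-2.5,0,0,0],[0,0,0,-2.5,0,0,0],[0,0,0,-2.5,0,0,0],[0,0,0,-2.5,0,0,0],[0,0,0,-2,0,0,0],[0,0,0,-1.5,0,0,0],[0,0,0,-1,0,0,0],[0,0,0,0,0,0,0],[0,0,0,0,0,0,0]]}}

```text
clock: 11.53
eef_pos: [614.4, 207.3, 219.7]
tool_rot: [-0.03, 1.308, 3.125]
force: [-0.7, 1.1, -3.1]
width: 36.9
```

```bash
python3 rd.py 9; cat > look.py <<'E'
from wf import *
import sys
n=sys.argv[1]
s=ctrl.read_state(); 
for c in ("side","scene","wrist"): cv2.imwrite(f"pics/{c}{n}.png",ctrl.get_image(c))
s8=np.load("s8.npy",allow_pickle=True).item()
C=Tc(P0); cap=np.array([550.5,-201,224.3]); 
Rr=(Rt(s)*Rt(s8).inv()).as_matrix(); Rb=Rr@C[:3,:3]; base=s["eef_pos"]+Rr@(cap-143*C[:3,2]-s8["eef_pos"])
print("base",base,"axis",Rb[:,2],s["clock"])
a=cv2.imread(f"pics/side{n}.png")[80:230,140:280]; b=cv2.imread(f"pics/scene{n}.png")[120:245,260:375]
a=cv2.resize(a,(400,428),interpolation=cv2.INTER_CUBIC); b=cv2.resize(b,(394,428),interpolation=cv2.INTER_CUBIC)
cv2.imwrite(f"pics/l{n}.png",np.hstack([a,b]))
E
python3 look.py 11
```

```text
11.53 [-0.446  0.796  0.253  1.268 -0.252  1.361 -1.716] [614.4 207.3 219.7] [-0.03   1.308  3.125] [-0.7  1.1 -3.1] 36.9
base [619.02716112 208.33645589 109.82568223] axis [-1.59556596e-04 -8.47279005e-03  9.99964093e-01] 11.5333
```

View pics/l11.png

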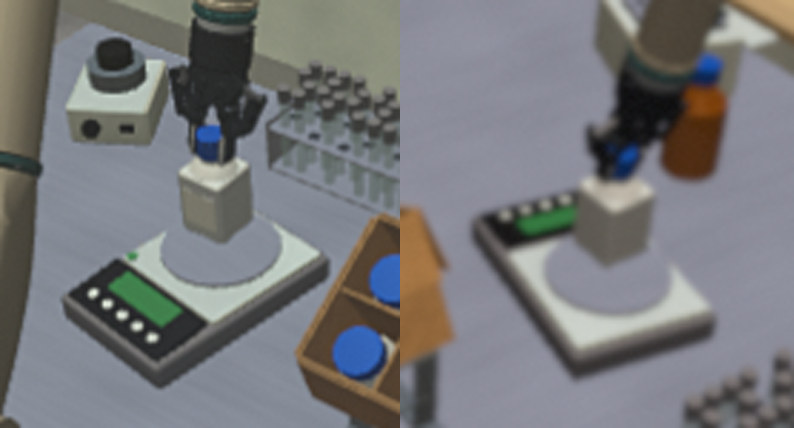

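View pics/wrist11.png

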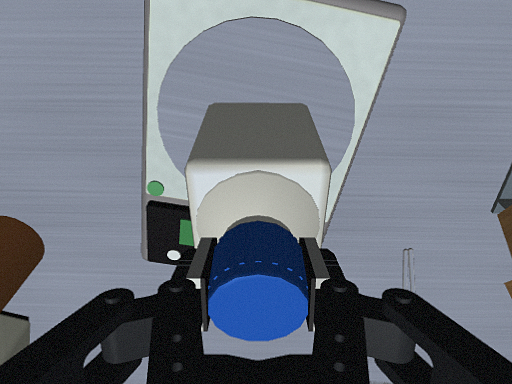

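```bash
python3 - <<'E'
from pan import *
s=np.load("s9.npy",allow_pickle=True).item()
print("wrist",panfit("wrist","pics/wrist11.png",s))
E
```

```text
wrist (array([619.58814523, 209.88140771]), 66, np.float64(0.5053211868333349))
```

Emit:
{"api": "arm_command", "payload": {"series": [[0,0,0.1,-0.8,-0.5,0,0],[0,0,0,-0.8,0,0,0],[0,0,0,-0.7,0,0,0],[0,0,0,-0.3,0,0,0],[0,0,0,0,0,0,0],[0,0,0,0,0,0,0]]}}

```text
clock: 12.18
eef_pos: [614.6, 207.7, 192.8]
tool_rot: [0.006, 1.306, -3.124]
force: [0.0, 0.0, -2.2]
width: 36.7
```

Emit:
{"api": "arm_command", "payload": {"series": [[0,0,0,-0.15,0,0,0],[0,0,0,-0.15,0,0,0],[0,0,0,-0.1,0,0,0],[0,0,0,0,0,0,0]]}}

```text
clock: 12.52
eef_pos: [614.6, 207.8, 189.1]
tool_rot: [0.005, 1.307, -3.125]
force: [-0.1, 1.0, -2.5]
width: 36.7
```

Emit:
{"api": "arm_command", "payload": {"series": [[0,0,0,-0.1,0,0,0],[0,0,0,-0.1,0,0,0],[0,0,0,0,0,0,0]]}}

```text
clock: 12.77
eef_pos: [614.6, 207.9, 187.1]
tool_rot: [0.005, 1.307, -3.125]
force: [0.1, -0.2, -3.1]
width: 36.6
```

```bash
python3 rd.py 9; python3 look.py 12
```

```text
12.77 [-0.45   0.828  0.25   1.295 -0.254  1.305 -1.714] [614.6 207.9 187.1] [ 0.005  1.307 -3.125] [ 0.1 -0.2 -3.1] 36.6
base [619.17514101 207.91167997  77.2124706 ] axis [4.69331734e-04 6.40924225e-04 9.99999684e-01] 12.7667
```

View pics/l12.png

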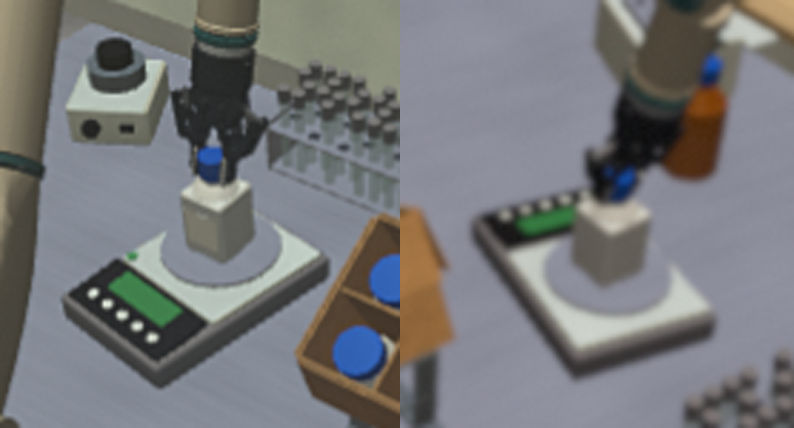

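Emit:
{"api": "arm_command", "payload": {"series": [[0,0,0,-0.1,0,0,0],[0,0,0,-0.1,0,0,0],[0,0,0,0,0,0,0]]}}

```text
clock: 13.17
eef_pos: [614.5, 207.9, 185.0]
tool_rot: [0.005, 1.307, -3.124]
force: [-0.2, 0.0, -4.0]
width: 36.7
```

Emit:
{"api": "arm_command", "payload": {"series": [[0,0,0,-0.1,0,0,0],[0,0,0,-0.1,0,0,0],[0,0,0,0,0,0,0]]}}

```text
clock: 13.42
eef_pos: [614.6, 207.8, 183.0]
tool_rot: [0.005, 1.307, -3.125]
force: [-0.9, -0.9, -3.4]
width: 36.8
```

Emit:
{"api": "arm_command", "payload": {"series": [[0,0,0,-0.1,0,0,0],[0,0,0,-0.1,0,0,0],[0,0,0,0,0,0,0]]}}

```text
clock: 13.67
eef_pos: [614.7, 207.9, 182.8]
tool_rot: [0.003, 1.307, -3.126]
force: [-2.2, -0.4, 4.5]
width: 37.0
```

Emit:
{"api": "arm_command", "payload": {"series": [[0.4,0,0,0,0,0,0],[0.5,0,0,0,0,0,0],[0.6,0,0,0,0,0,0],[0.75,0,0,0,0,0,0],[0.75,0,0,0,0,0,0],[0.75,0,0,0,0,0,0]]}}

```text
clock: 14.17
eef_pos: [614.7, 207.9, 181.1]
tool_rot: [0.005, 1.307, -3.125]
force: [0.8, 0.6, 0.9]
width: 64.1
```

```bash
python3 rd.py 9; python3 look.py 13
```

```text
14.17 [-0.45   0.834  0.249  1.3   -0.256  1.294 -1.712] [614.7 207.9 181.1] [ 0.005  1.307 -3.125] [0.8 0.6 0.9] 64.1
base [619.3044968  207.92974256  71.22328277] axis [3.02878320e-04 6.14968422e-04 9.99999765e-01] 14.1667
```

View pics/wrist13.png

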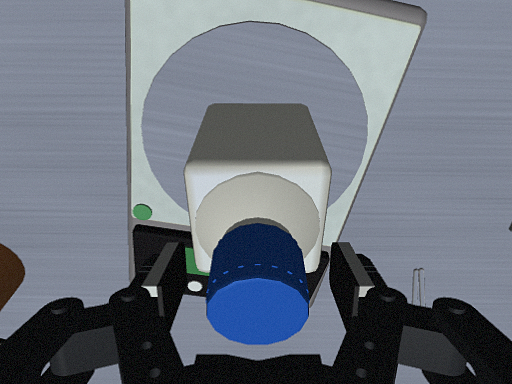

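View pics/l13.png

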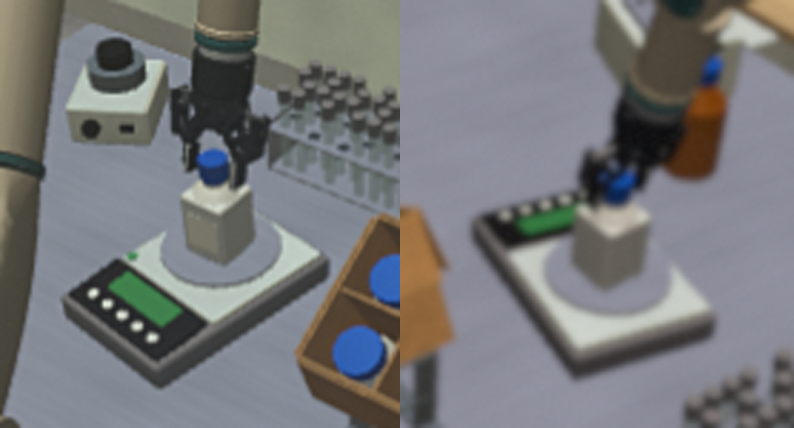

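```bash
python3 - <<'E'
from pan import *
s=np.load("s9.npy",allow_pickle=True).item()
print("pan",panfit("wrist","pics/wrist13.png",s))
for p in ((210,104),(257,104),(306,104)): print(atz("wrist",p,76,s))
im=cv2.imread("pics/side13.png"); print("side: base near corner etc")
a=cv2.imread("pics/side13.png")[120:200,180:250]; cv2.imwrite("pics/sd13.png",cv2.resize(a,None,fx=7,fy=7,interpolation=cv2.INTER_CUBIC))
E
```

```text
pan (array([620.91341121, 210.02755766]), 71, np.float64(0.5073987808666232))
[650.41690107 239.62312878  76.        ]
[650.73226303 208.36605886  76.        ]
[651.10472662 175.76813424  76.        ]
side: base near corner etc
```

View pics/sd13.png

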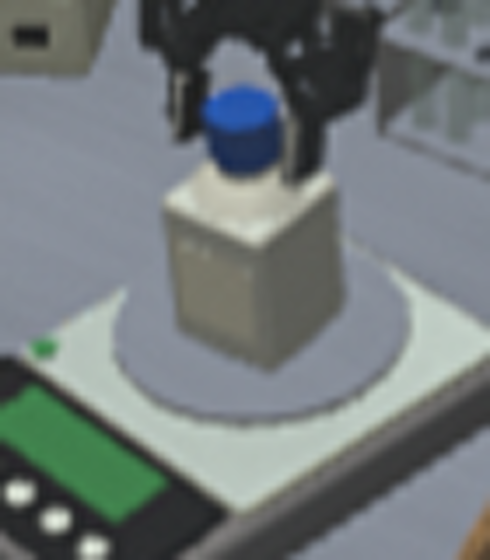

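Emit:
{"api": "arm_command", "payload": {"series": [[0.85,0.13,0,0.5,0,0,0],[0.85,0.26,0,0.97,0,0,0],[0.85,0.39,0,1.45,0,0,0],[0.85,0.5,0,1.9,0,0,0],[0.85,0.5,0,1.9,0,0,0],[0.85,0.5,0,1.9,0,0,0],[0.85,0.3,0,2,0,0,0],[0.85,0,0,2,0,0,0],[0.85,0,0,1.5,0,0,0],[0.85,0,0,0.5,0,0,0],[0.85,0,0,0,0,0,0],[0.85,0,0,0,0,0,0]]}}

```text
clock: 15.32
eef_pos: [640.4, 207.8, 327.3]
tool_rot: [0.005, 1.307, -3.125]
force: [0.2, -0.5, -1.1]
width: 72.5
```

```bash
python3 rd.py 9; python3 look.py 14
```

```text
15.32 [-0.429  0.774  0.269  1.014 -0.237  1.636 -1.753] [640.4 207.8 327.3] [ 0.005  1.307 -3.125] [ 0.2 -0.5 -1.1] 72.5
base [645.0128083  207.85940443 217.43405993] axis [2.76201336e-04 6.08829888e-04 9.99999777e-01] 15.3167
```

View pics/wrist14.png

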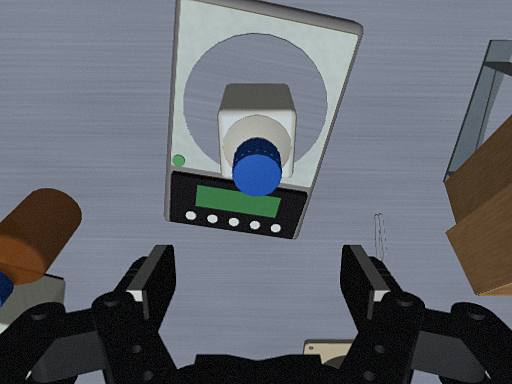

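View pics/side14.png

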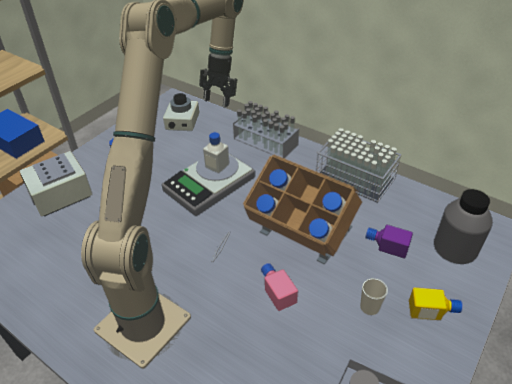

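View pics/scene14.png

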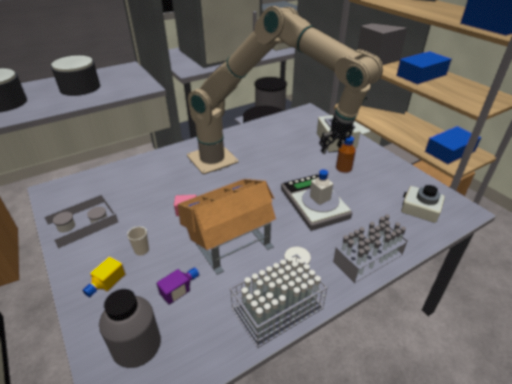

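The bottle stands upright on the pan, base about 3 mm from its centre. The gripper is clear, the four round bottles are in their cells, and the bench items are where they were, so I'm handing the job in.

```bash
python3 -c "
from cell import ctrl
print(ctrl.finish_job())"
```

```text
the job is handed in; nothing more can be done
None
```

The square bottle now stands upright on the balance pan, released, and I handed the job in at about 15.3 s of the 43 s allowed. It came out of the middle far-row cell: I gripped it by the cap, pulled it straight out along the cell past the dividers, turned it upright and set it down with about 8 N of contact.

**First approach failed:** at the full 30° lean the arm reached its limits on joints 5 and 6 about 17 mm short of the grasp depth. I backed off without touching anything and gripped with the tool 15° less tilted.

**Last checks:**
- The bottle's base is about 3 mm from the pan centre in the wrist picture. It did not shift when the fingers opened, and the gripper is about 145 mm clear.
- The four round bottles are in their cells. The carton, lid, forceps, beaker and amber bottle look unmoved.

**Disagreements:**
- The side and scene cameras put the pan centre about 16 mm apart in x (613 and 629 mm). I used the wrist camera's value, 620 to 621 mm, which lies between them.
- The bottle touched down 3 to 4 mm lower than I had worked out, most likely from a small error in the cap's measured position.
- The picture overlay hinted at a tilt of 1 to 2° in the grip. I let the bottle settle flat on release.

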